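Tighten a bearing-cap bolt on the etching press

ROBOT

A 6-joint arm with a two-finger parallel gripper is mounted at the origin on the work surface. World frame = base frame: x ahead of the robot, y to its left, z up, the work surface at z = 0. Lengths are in m, angles in rad, forces in N, time in s.
With the tool pointing down it reaches from about 0.275 to 0.85 m from the base axis. Payload 19 kg.
Tool frame: the origin (TCP) lies midway between the tips of the shut fingers; the grasp point (between the pads) lies 19 mm behind it; z points along the fingers, y is the line along which they close (so a half turn about z gives the same grasp; the last joint's range is limited). The gripper opens to 85 mm and grips with 20 to 120 N. Pads are 22 mm wide; open, the fingers measure 114 mm over their backs; the gripper's body (76 mm by 85 mm) begins 54 mm behind the grasp point. The pads swing forward as they close: fully open they stand 13 mm farther back than shut.
Start: joints at [-1.344, 0.15, 1.437, -0, 1.554, -0.134], TCP at [0.203, -0.538, 0.231] pointing down, gripper open.
Joint ranges: [-2.8, 2.8], [-0.68, 2.1], [0.12, 2.68], [-1.39, 4.53], [0.16, 2.79], [-2.81, 2.81]. Speed limits (rad/s): [1.89, 1.89, 2.22, 3.01, 3.01, 3.01].

INTERFACE

Orientations are given as a 3x3 rotation matrix whose columns are the frame's x, y, z axes.
In Python, from cell import r gives the robot as it stands.
- The arm moves only by the tool jog_arm, never from a script. Its argument "targets" is a list of rows, each an object with "dp": the shift along the tool's x, y, z in mm, a list of three; "spin": the turn about the tool's z in rad; "hand": the finger opening in mm, from 0 to 85.4. In form: [{"dp": [x, y, z], "spin": spin, "hand": hand}, ...]. A call has 1 to 8 rows; each row shifts and turns the commanded pose from where the row before left it, along the tool's axes as they then stand; what a row does not reach is not made up. A row lasts 1/8 s, in which the tool goes at most 62.5 mm and 10.7 degrees, less where a joint would pass 70% of its speed; a pose out of reach is approached as far as the arm can. A call is refused whole if a number of a shift passes 62.5 or a number of a turn 0.188, either way. A call with a gripper value outside its range is refused whole. The fingers move at their own pace and stop on an object; the grip force is fixed at half the most. Time passes only in rows, so rows that do not move let the fingers close. It gives the time, the measured TCP pose, the force, the opening and the grip force at its end, in the units of the state.
- r.get_obs(): the state, without advancing time (a new reading comes with each control period).
- r.camera(name): name is "side" or "top"; returns (picture, depth): 480x640x3 uint8, red, green, blue; 480x640 float32, m along the optical axis (not along the pixel's ray), 0 where there is no reading.
- r.camera_model(name): a dict with "intrinsics" (3x3 intrinsics, pixels), "view" (4x4, takes a point from world to camera coordinates). Camera axes: x right, y down, z forward; pixel columns grow to the right and rows downward; lengths in m; the calibration is good to about 2 mm. A picture is of the moment at which its call begins. camera_model takes no time and is no camera call.
- r.finish_job(): hands the job in; it is judged then, once.
The state is a dict: "time_s": time; "qpos": joint angles; "dq": joint speeds; "tau": joint torques, N m; "tcp_pos": TCP position; "ee_rot": TCP orientation; "contact_force": force on the tool from outside, world axes, zero at the start; "ft_torque": the same for the moment, N m; "gripper_width": finger opening in m; "grip_force": force on a finger pad.
Only numpy, scipy, OpenCV 4.12 (cv2) and the standard library are available. Lean on these libraries where they do the work, as an engineer would, in place of code of your own. Each camera call takes 0.05 s, during which the arm holds its last target. There are 200 camera calls.

TASK

Take the T-handle hex key out of its wooden rack, feel with it, pressing only lightly, for the hex socket of the loose bolt down in the etching press's bearing cap, and tighten that bolt clockwise until it is fully tight, regrasping the handle as often as you need and not straining on past the stop. Then stand the key back in its hole in the rack. Keep the hand itself off the press, and leave the tub, the brush pot and the paint tube where they are.

Things in the scene. Friction and masses are not known exactly. Their poses are not given: they have to be found in the camera images.
- press: green table-top etching press, fixed, 440 x 390 mm. Origin: centre of its base's underside; x along its bed, y along its rollers, z up. Bearing caps on two cheeks (y = +130, -130 mm), tops 175 mm up, a bolt hole at each end (x = -60, +60 mm); between them a pressure screw stands 32 mm above the cap. Three of the four bolts are tight already; the loose one is at x = -60, y = +130 mm
- hole (a point): centre of the mouth (level with the cap's top) of the loose bolt's bore, 46 mm wide; axes as the press. The bolt's 30 mm round head has its top 11 mm down (12.5 mm when tight); in it a hex socket 18 mm across flats, 12 mm deep. The bolt sits in an oversize hole, up to 5.5 mm off the bore's centre in x and in y, where no pose tells; it gives sideways only above about 15 N
- bolt (a joint): how far the loose bolt has been tightened, rad: 0 to 0.5 at the start, grows as it turns clockwise seen from above, drags with about 0.15 N m, stops dead at 4.4 (tight); the key has 0.1 rad of play either way, and over 0.3 N m at the stop is forcing it. At 0 two of the socket's flats face press +y and -y; at value q the socket is turned by -q about press z. The bolt sinks 2 mm a turn
- key: stub T-handle hex key, about 0.25 kg, loose, upright in the rack. Origin: centre of the tip's face; z up the shank to the handle. Shank hexagonal, 17 mm across flats, two flats facing key +y and -y; the last 2 mm are 16 mm across flats. Black flat-sided handle: 64 mm along key x, 18 mm along y, from 95 to 121 mm above the tip; it can be gripped across its 18 mm or across its 64 mm ends
- rack_hole (a point): mouth of the key's round hole, 26 mm wide and 45 mm deep, in the middle of a fixed wooden block (110 x 75 mm, 60 mm high); this point is at the block's top, 60 mm up. Axes as the block. At the start the key stands on the hole's floor, its tip 45 mm below this point
- tub: cream lidded tub, 100 mm wide, 72 mm high; origin under its centre
- brushpot: white pot of brushes, 80 mm wide, 210 mm high with the brushes; origin under its centre
- tube: dark paint tube lying down, 110 x 38 x 22 mm, origin under its middle
Not all that is in view belongs to the job. Of the things that look like the key, the smallest one is meant.

How it is judged:
On the way, in this order (a step that is already met when the one before it is completed fails the run):
1. the key is seated in the bolt's hex socket (z of key in the frame of hole below -0.019 m and horizontal distance between key and hole below 0.011 m), for 0.2 s.
2. the bolt is turned fully tight (value of joint bolt above 4.25 rad), for 0.1 s.
At the end, for the whole second after the job is handed in: The bolt is fully tight (above 4.2 of 4.4 rad); the key stands in the rack's hole again, released and at rest, tip at least 30 mm below the mouth and within 8 mm of its axis, leaning under 0.2 rad; tub, brush pot and tube lie within 30 mm of where they were (value of joint bolt above 4.2 rad and horizontal distance between key and rack_hole below 0.008 m and z of key in the frame of rack_hole below -0.03 m and angle between key's own z axis and vertical below 0.2 rad and linear speed of key below 0.02 m/s and distance of each of tub, brushpot, tube from where it was at the start of the episode below 0.03 m); the robot touches nothing.
It fails at once if the key was pressed hard on the bolt or cap (over 40 N) while not yet down in the socket (contact force between key and press above 40 N and z of key in the frame of hole above -0.016 m).
It fails at once if the key was forced in the socket (contact forces over 100 N in all) (contact force between key and press above 100 N).
It fails at once if the hand or arm pushed on the press (contact force between any of the fingers, the arm and press above 5 N).
It fails at once if a bystander was moved (distance of any of tub, brushpot, tube from where it was at the start of the episode above 0.03 m).
It also fails if it takes over 72 s, if anything falls off the work surface, if the arm or the gripper's body presses on something with over 40 N, if the wrist force passes 120 N, or if a joint passes its speed limit or range.

## Working session

There is one attempt and no reset: what is moved stays moved. The work goes in short steps, Python scripts to look and compute and a tool call to move; the robot and the scene stay as the last step left them, time stands still between calls to the robot, and variables do not carry over. Pictures are saved under pics/ and viewed, at most 10 in all, crops included, and the job is handed in when it is done.

Besides the shell and the picture viewer there is one more tool, called after "Call:" as a command line: name --argument value ..., lists and objects as JSON in quotes. jog_arm: Moves the arm, as the interface text tells. Its arguments: {"type":"object","properties":{"targets":{"type":"array","items":{"type":"object","properties":{"dp":{"type":"array","items":{"type":"number"}},"spin":{"type":"number"},"hand":{"type":"number"}}}}},"required":["targets"]}

```bash
ls; mkdir -p pics
cat > h.py <<'E'
import numpy as np, cv2
from cell import r
def cam(n):
    m=r.camera_model(n); return np.array(m["intrinsics"]),np.array(m["view"])
def shot(n,tag):
    p,d=r.camera(n); cv2.imwrite(f"pics/{tag}.png",p[:,:,::-1]); np.save(f"pics/{tag}.npy",d); return p,d
def onplane(n,uv,z):
    K,V=cam(n); R,t=V[:3,:3],V[:3,3]; uv=np.atleast_2d(uv).astype(float)
    c=-R.T@t; ray=(R.T@np.linalg.inv(K)@np.c_[uv,np.ones(len(uv))].T).T
    return c+ray*((z-c[2])/ray[:,2])[:,None]
def fromdepth(n,uv,d):
    K,V=cam(n); R,t=V[:3,:3],V[:3,3]; uv=np.atleast_2d(uv).astype(int)
    z=d[uv[:,1],uv[:,0]]; pc=(np.linalg.inv(K)@np.c_[uv,np.ones(len(uv))].T).T*z[:,None]
    return (pc-t)@R
def proj(n,X):
    K,V=cam(n); p=(np.atleast_2d(X)@V[:3,:3].T+V[:3,3])@K.T; return p[:,:2]/p[:,2:]
E
python3 - <<'E'
from h import *
np.set_printoptions(precision=3,suppress=True)
for n in("top","side"):
    shot(n,n+"0"); K,V=cam(n); print(n,K[0,0],V, -V[:3,:3].T@V[:3,3])
print(r.get_obs())
E
```

```text
pics
top 586.6893875894173 [[-0.039 -0.999  0.002  0.097]
 [-0.978  0.038 -0.204  0.467]
 [ 0.204 -0.01  -0.979  1.265]
 [ 0.     0.     0.     1.   ]] [0.202 0.092 1.334]
side 616.9592525305973 [[ 0.727 -0.686 -0.021 -0.264]
 [-0.433 -0.434 -0.79   0.333]
 [ 0.533  0.584 -0.613  1.267]
 [ 0.     0.     0.     1.   ]] [-0.339 -0.776  1.034]
{'time_s': 0.1, 'qpos': array([-1.344,  0.151,  1.438,  0.   ,  1.554, -0.134]), 'dq': array([-0.   , -0.002, -0.002,  0.   ,  0.001,  0.002]), 'tau': array([  0.002, -71.438, -57.179,  -0.   ,   0.007,   0.   ]), 'tcp_pos': array([ 0.203, -0.538,  0.231]), 'ee_rot': array([[ 0.936,  0.353, -0.   ],
       [ 0.353, -0.936,  0.001],
       [ 0.   , -0.001, -1.   ]]), 'contact_force': array([ 0.789,  0.478, -0.269]), 'ft_torque': array([-0.012,  0.006, -0.039]), 'grip_force': 0.0, 'gripper_width': 0.08559079957676916}
```

View pics/top0.png

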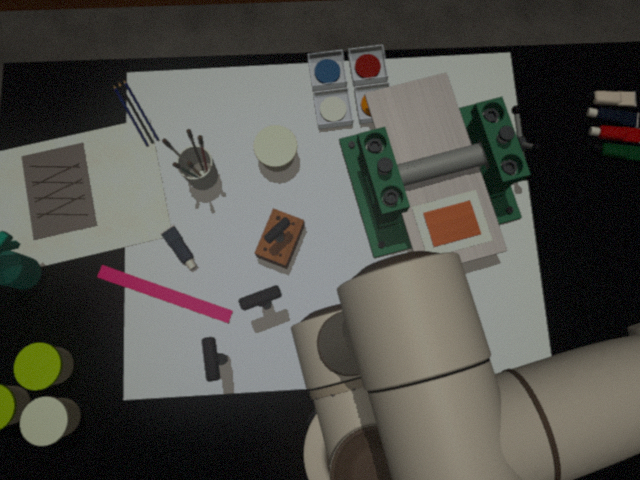

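View pics/side0.png

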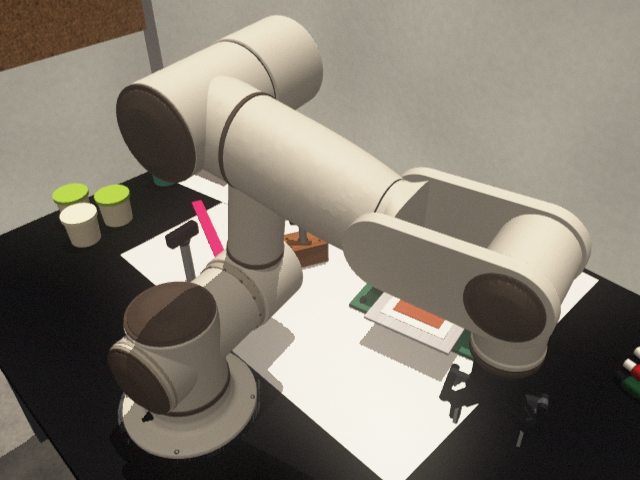

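The key candidates are the handle in the rack at (278,232), a lying or standing T at (262,298) and another T at (210,358). I choose the one in the rack. The loose bolt is either the left cheek's lower hole (390,197) or the right cheek's upper hole (491,115), so I'll check both close up.

Run:
```python
from h import *
np.set_printoptions(precision=4,suppress=True)
p=cv2.imread("pics/top0.png"); d=np.load("pics/top0.npy")
a=cv2.resize(p[90:220,340:540],None,fx=4,fy=4,interpolation=cv2.INTER_CUBIC)[:, :800]
b=cv2.resize(p[200:275,245:315],None,fx=8,fy=8,interpolation=cv2.INTER_CUBIC)
g=lambda x:np.uint8(255*(x/255.)**.5)
cv2.imwrite("pics/c1.png",g(a)); cv2.imwrite("pics/c2.png",g(b))
for n,(u,v) in dict(L1=(375,147),L2=(390,198),R1=(491,115),R2=(511,167),capL=(378,160),capR=(505,155),rack=(266,240),key=(278,232),T2=(262,298),T3=(209,356),screwL=(384,168),screwR=(505,134)).items():
    print(n, fromdepth("top",[(u,v)],d)[0])
for n,(u,v) in dict(L1=(375,147),L2=(390,198),R1=(491,115),R2=(511,167)).items():
    uu,vv=np.meshgrid(range(u-10,u+11),range(v-10,v+11)); P=fromdepth("top",np.c_[uu.ravel(),vv.ravel()],d)[:,2].reshape(21,21)
    print(n);print((P[::2,::2]*1000).round(1))
```

```text
L1 [ 0.6362 -0.039   0.153 ]
L2 [ 0.5239 -0.0642  0.1496]
R1 [ 0.7013 -0.294   0.1478]
R2 [ 0.5823 -0.3247  0.1482]
capL [ 0.5991 -0.041   0.1758]
capR [ 0.5999 -0.3052  0.176 ]
rack [0.4477 0.1979 0.1332]
key [0.4627 0.1721 0.1385]
T2 [0.3241 0.2055 0.1622]
T3 [0.2148 0.3108 0.1636]
screwL [ 0.5731 -0.0492  0.2012]
screwR [ 0.6348 -0.2999  0.205 ]
L1
[[ 172.3  162.4  150.7  147.9  145.8  143.   149.8  149.7  162.7 1333.6
   174. ]
 [ 160.   150.   142.8  161.4  161.2  163.3  163.9  147.1  147.5  159.8
   175.6]
 [ 146.   142.1  160.8  159.3  158.3  156.8  163.4  161.5  145.7  153.3
   162.5]
 [ 144.7  144.8  166.   147.2  148.4  153.5  157.3  160.2  141.3  142.
   159.2]
 [ 139.6  158.2  158.3  150.8  151.5  150.5  146.2  164.3  161.5  141.5
   158.7]
 [ 143.1  152.5  160.9  147.5  151.7  153.   146.5  164.8  150.8  143.8
   172.2]
 [ 174.7  147.   160.9  161.1  161.4  160.4  161.4  163.9  143.7  142.8
   175.2]
 [ 175.7  172.9  153.6  164.9  163.7  162.1  161.4  150.1  148.2  177.7
   179.1]
 [ 176.4  176.3  172.9  169.1  171.7  148.5  174.5  177.   171.4  172.9
   174.7]
 [ 170.5 
[... 1743 characters left out ...]
.4 178.2]
 [174.7 147.  146.4 137.8 144.7 147.7 150.6 152.4 162.1 169.4 175.9]
 [143.5 143.9 162.4 160.9 162.3 159.4 160.1 150.  158.1 154.2 172.4]
 [146.9 162.6 162.7 157.4 152.1 161.2 161.7 164.2 148.4 157.  170.9]
 [147.9 158.2 160.6 150.1 147.1 151.9 160.1 160.1 146.5 155.  164.4]
 [149.6 160.7 159.6 150.7 153.  148.2 159.7 165.6 141.7 155.3 163.9]
 [174.5 162.  157.8 145.6 149.9 146.5 162.2 164.3 145.2 152.6 165.8]
 [175.3 172.8 156.  159.7 163.6 164.8 162.  155.7 141.3 155.  173.5]
 [174.3 170.8 175.  157.  160.3 159.1 144.7 143.2 149.9 175.7 175.5]
 [177.1 171.3 172.9 172.2 177.  175.8 175.3 172.9 177.1 172.6 173.2]
 [172.2 172.7 174.8 173.  175.3 173.4 174.3 172.5 175.7 169.1 167.5]]
```

View pics/c1.png

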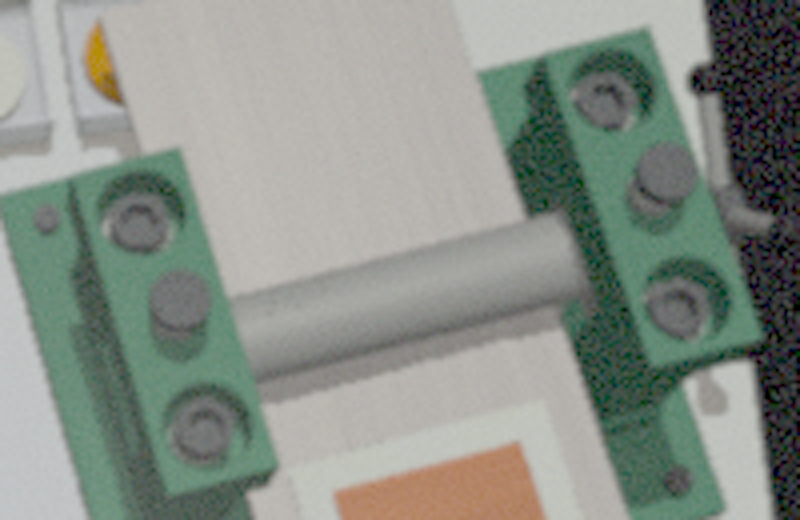

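View pics/c2.png

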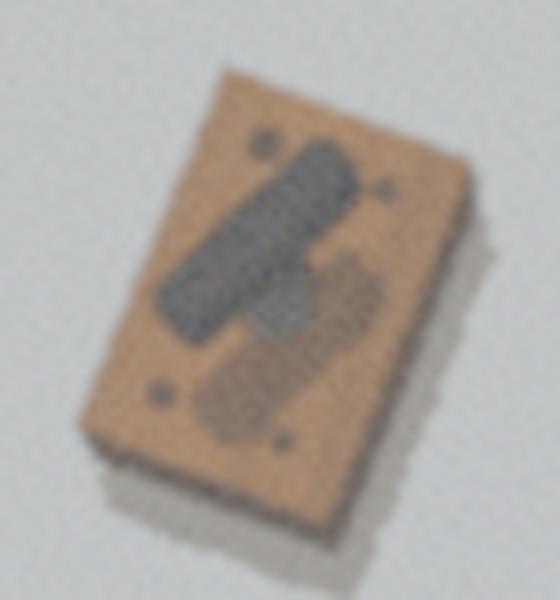

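The crop confirms a short T-key standing in the wooden rack, its handle at about 50° in the image. All four caps look alike, so next I average depth to find which bolt head sits higher, and get the poses from that.

```bash
cat > m.py <<'E'
from h import *
np.set_printoptions(precision=4,suppress=True)
D=[];P=[]
for i in range(8):
    p,d=r.camera("top"); D.append(d);P.append(p.astype(float))
d=np.median(np.array(D),0); p=np.mean(P,0).astype(np.uint8); np.save("pics/topavg.npy",d); cv2.imwrite("pics/topavg.png",p[:,:,::-1])
vv,uu=np.mgrid[0:480,0:640]; W=fromdepth("top",np.c_[uu.ravel(),vv.ravel()],d).reshape(480,640,3); np.save("pics/W.npy",W)
hsv=cv2.cvtColor(p,cv2.COLOR_RGB2HSV)
green=(hsv[...,0]>60)&(hsv[...,0]<90)&(hsv[...,1]>90)
cc=[]
for n,(u0,u1) in dict(L=(335,420),R=(455,535)).items():
    m=green&(abs(W[...,2]-.175)<.007)&(uu>u0)&(uu<u1)&(vv<225)
    # only cap-level pixels
    xy=onplane("top",np.c_[uu[m],vv[m]],.175)[:,:2]
    rc=cv2.minAreaRect((xy*1000).astype(np.float32)); print(n,m.sum(),np.median(W[m][:,2]),rc); cc.append(np.array(rc[0])/1000)
print("gap",np.linalg.norm(cc[0]-cc[1]))
y=cc[0]-cc[1]; y/=np.linalg.norm(y); c=(cc[0]+cc[1])/2; x=np.array([y[1],-y[0]]); print("centre",c,"x axis",x,np.arctan2(x[1],x[0]))
for sx in(-1,1):
  for sy in(-1,1):
    h=c+.06*sx*x+.13*sy*y
    q=onplane("top",proj("top",[*h,.175]),.175)
    rel=W[...,:2]-h; rr=np.hypot(rel[...,0],rel[...,1])
    m=(rr<.026)&(W[...,2]>.156)&(W[...,2]<.169)&~green
    uvh=proj("top",[*h,.175])[0]
    # bolt head ring centroid: filled
    cnt=np.c_[uu[m],vv[m]].astype(np.int32); (cu,cv_),rad=cv2.minEnclosingCircle(cnt)
    hw=onplane("top",[(cu,cv_)],.163)[0]
    e=(hw[:2]-h); print(sx,sy,"hole",h,uvh,"head z",W[m][:,2].mean(),m.sum(),"head ctr off (press)",e@x,e@y,"ringcentroid z med",np.median(W[m][:,2]))
# key
m=(W[...,2]>.115)&(W[...,2]<.15)&(uu>250)&(uu<310)&(vv>200)&(vv<275)
xy=onplane("top",np.c_[uu[m],vv[m]],np.median(W[m][:,2]))[:,:2]
rc=cv2.minAreaRect((xy*1000).astype(np.float32)); b=cv2.boxPoints(rc); e=max([b[1]-b[0],b[2]-b[1]],key=np.linalg.norm); print("key",m.sum(),np.median(W[m][:,2]),rc,"long ang",np.arctan2(e[1],e[0]))
br=((hsv[...,0]<20)&(hsv[...,1]>70)&(uu>240)&(uu<320)&(vv>195)&(vv<285)).astype(np.uint8)
br|=((uu>250)&(uu<310)&(vv>205)&(vv<265)&(hsv[...,2]<110)).astype(np.uint8)
br[(W[...,2]<.05)]=0
cs,_=cv2.findContours(br,0,2); k=cv2.convexHull(max(cs,key=cv2.contourArea))[:,0]
rc=cv2.minAreaRect((onplane("top",k,.06)[:,:2]*1000).astype(np.float32)); print("rack",rc)
mb=(br>0)&(abs(W[...,2]-.06)<.01);print("rack z",np.median(W[mb][:,2]))
E
python3 m.py
```

```text
L 1427 0.1738609766241473 ((577.6734619140625, -49.93335723876953), (178.6202850341797, 60.293052673339844), 12.938088417053223)
R 1439 0.17353604445410722 ((635.9942016601562, -302.41485595703125), (178.36312866210938, 62.416481018066406), 13.091996192932129)
gap 0.25912972789618566
centre [ 0.6068 -0.1762] x axis [0.9743 0.2251] 0.227008588879376
-1 -1 hole [ 0.5776 -0.3163] [511.2991 165.1797] head z 0.16061834463530172 115 head ctr off (press) 0.000682440961210388 0.0006380579988300484 ringcentroid z med 0.16090137303182916
-1 1 hole [ 0.5191 -0.063 ] [390.9712 196.9797] head z 0.1618830318773641 134 head ctr off (press) 0.008155819251506585 -0.005060624515086923 ringcentroid z med 0.16251170463338666
1 -1 hole [ 0.6946 -0.2893] [492.7611 112.8222] head z 0.1606092783106077 109 head ctr off (press) 0.0014360567978902526 -0.00014493539128228173 ringcentroid z med 0.16100004404379886
1 1 hole [ 0.636 -0.036] [374.532  143.3886] head z 0.1610112074380478 115 head ctr off (press) 0.004630595622850026 -0.0035673382727044547 ringcentroid z med 0.16144589766178444
key 301 0.13454309206387052 ((468.4395446777344, 175.62681579589844), (21.142688751220703, 63.88248062133789), 42.78532791137695) long ang -0.82405156
rack ((469.2262268066406, 175.17257690429688), (74.15110778808594, 110.16738891601562), 66.63130187988281)
rack z 0.059281012863930116
```

Depth shows the left cheek's lower bolt head about 1.3 mm above the other three, so it's the loose one, at (0.519, -0.063) with press yaw 0.227. The cap spacing of 259 mm and the key top at about 135 mm match the text. Time to go to the key.

```bash
cat > pl.py <<'E'
import sys
from h import *
def st():
    o=r.get_obs(); R=o["ee_rot"]; return o,np.arctan2(R[1,0],R[0,0])
def plan(x,y,z,yaw,n,upright=True):
    o,w=st(); p=o["tcp_pos"]; sp=-(yaw-w); D=(np.array([x,y,z])-p)*1000/n; s=sp/n
    for i in range(n):
        a=w-s*i
        # tool x=(ca,sa,0), y=(sa,-ca,0), z=(0,0,-1)
        print([round(D[0]*np.cos(a)+D[1]*np.sin(a),1),round(D[0]*np.sin(a)-D[1]*np.cos(a),1),round(-D[2],1)],round(s,4))
    print("len/row",np.linalg.norm(D),"t",o["time_s"],"tcp",p.round(4),"yaw",round(w,4),"q",o["qpos"].round(3),"F",o["contact_force"].round(2),"tau",o["ft_torque"].round(3),"w",round(o["gripper_width"],4), "z",o["ee_rot"][:,2].round(4))
if __name__=="__main__":
    a=list(map(float,sys.argv[1:])); plan(*a[:4],int(a[4]))
E
python3 pl.py 0.468 0.175 0.30 2.318 16
python3 - <<'E'
from h import *
W=np.load("pics/W.npy"); np.set_printoptions(precision=4,suppress=True)
z=cv2.resize(np.load("pics/W.npy")[...,2].astype(np.float32),None,fx=1,fy=1)
for n,(u,v) in dict(L1=(375,146),L2=(391,197),R1=(491,115),R2=(510,166)).items():
    s=z[v-13:v+14,u-13:u+14]; Z=cv2.resize(s,None,fx=8,fy=8,interpolation=cv2.INTER_CUBIC)
    m=((Z>.155)&(Z<.169)).astype(np.uint8)
    # socket: hole inside ring
    cs,hi=cv2.findContours(m,cv2.RETR_CCOMP,2)
    for c,h in zip(cs,hi[0]):
        if h[3]>=0 and 800<cv2.contourArea(c)<4500:
            M=cv2.moments(c); uu=np.array([M["m10"],M["m01"]])/M["m00"]; uu=(uu+.5)/8-.5+[u-13,v-13]
            print(n,"socket",uu,cv2.contourArea(c)/64,onplane("top",[uu],.163)[0][:2])
E
```

```text
[np.float64(31.2), np.float64(-35.8), np.float64(-4.3)] -0.1223
[np.float64(35.4), np.float64(-31.8), np.float64(-4.3)] -0.1223
[np.float64(39.0), np.float64(-27.2), np.float64(-4.3)] -0.1223
[np.float64(42.0), np.float64(-22.3), np.float64(-4.3)] -0.1223
[np.float64(44.4), np.float64(-17.0), np.float64(-4.3)] -0.1223
[np.float64(46.1), np.float64(-11.4), np.float64(-4.3)] -0.1223
[np.float64(47.2), np.float64(-5.7), np.float64(-4.3)] -0.1223
[np.float64(47.5), np.float64(0.1), np.float64(-4.3)] -0.1223
[np.float64(47.2), np.float64(5.9), np.float64(-4.3)] -0.1223
[np.float64(46.1), np.float64(11.6), np.float64(-4.3)] -0.1223
[np.float64(44.3), np.float64(17.2), np.float64(-4.3)] -0.1223
[np.float64(41.9), np.float64(22.4), np.float64(-4.3)] -0.1223
[np.float64(38.9), np.float64(27.4), np.float64(-4.3)] -0.1223
[np.float64(35.2), np.float64(31.9), np.float64(-4.3)] -0.1223
[np.float64(31.1), np.float64(36.0), np.float64(-4.3)] -0.1223
[np.float64(26.4), np.float64(39.5), np.float64(-4.3)] -0.1223
len/row 47.73246748084547 t 0.5 tcp [ 0.203  -0.5379  0.2312] yaw 0.3608 q [-1.344  0.151  1.437 -0.     1.554 -0.134] F [ 0.13  0.39 -0.49] tau [-0.015  0.005  0.004] w 0.0857 z [-0.e+00  2.e-04 -1.e+00]
L1 socket [374.176  145.1189] 48.3828125 [ 0.6367 -0.0364]
L2 socket [390.5987 196.4053] 51.859375 [ 0.5237 -0.0639]
R1 socket [490.8542 114.9171] 45.6484375 [ 0.6951 -0.2887]
R2 socket [509.1196 166.5037] 48.78125 [ 0.5788 -0.3157]
```

Call:
jog_arm --targets '[{"dp":[31,-36,-4.5],"spin":-0.122,"hand":85},{"dp":[35,-32,-4.5],"spin":-0.122,"hand":85},{"dp":[39,-27,-4.5],"spin":-0.122,"hand":85},{"dp":[42,-22,-4.5],"spin":-0.122,"hand":85},{"dp":[44,-17,-4.5],"spin":-0.122,"hand":85},{"dp":[46,-11,-4.5],"spin":-0.122,"hand":85},{"dp":[47,-6,-4.5],"spin":-0.122,"hand":85},{"dp":[47.5,0,-4.5],"spin":-0.122,"hand":85}]'

```text
time_s: 1.5
tcp_pos: [0.3351, -0.1811, 0.2676]
ee_rot: [[0.228, 0.974, 0.0], [0.974, -0.228, -0.0], [-0.0, 0.001, -1.0]]
contact_force: [0.4, -1.2, -0.7]
gripper_width: 0.0852
grip_force: 0.0
```

Call:
jog_arm --targets '[{"dp":[47,6,-4.5],"spin":-0.122,"hand":85},{"dp":[46,11.5,-4.5],"spin":-0.122,"hand":85},{"dp":[44,17,-4.5],"spin":-0.122,"hand":85},{"dp":[42,22,-4.5],"spin":-0.122,"hand":85},{"dp":[39,27,-4.5],"spin":-0.122,"hand":85},{"dp":[35,32,-4.5],"spin":-0.122,"hand":85},{"dp":[31,36,-4.5],"spin":-0.122,"hand":70},{"dp":[0,0,0],"spin":0,"hand":55}]'

```text
time_s: 2.5
tcp_pos: [0.4516, 0.1305, 0.2987]
ee_rot: [[-0.585, 0.811, -0.0], [0.811, 0.585, 0.0], [0.001, -0.0, -1.0]]
contact_force: [-0.5, -0.6, -0.0]
gripper_width: 0.0551
grip_force: 0.0
```

```bash
python3 pl.py 0.468 0.175 0.30 2.318 1
python3 - <<'E'
from h import *
p,d=shot("side","side1")
E
```

```text
[np.float64(26.5), np.float64(39.3), np.float64(-1.3)] -0.1221
len/row 47.421139244851766 t 2.5 tcp [0.4516 0.1305 0.2987] yaw 2.1959 q [ 1.170e-01 -8.500e-02  1.546e+00  1.000e-03  1.681e+00 -5.080e-01] F [-0.51 -0.55 -0.03] tau [-0.062 -0.031 -0.009] w 0.0551 z [-4.e-04  5.e-04 -1.e+00]
```

View pics/side1.png

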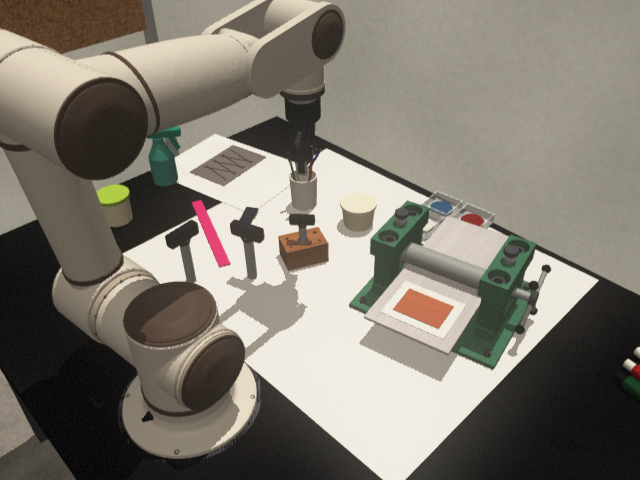

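The side view is clear. The key stands in the rack with its handle at (302,219), and the two taller T's at (182,235) and (247,230) are decoys. I'll cross-check the key and rack in this view.

Run:
```python
from h import *
np.set_printoptions(precision=4,suppress=True)
D=[];
for i in range(4):
    p,d=r.camera("side"); D.append(d)
d=np.median(D,0); vv,uu=np.mgrid[0:480,0:640]; W=fromdepth("side",np.c_[uu.ravel(),vv.ravel()],d).reshape(480,640,3)
dark=p.max(2)<75
near=np.hypot(W[...,0]-.468,W[...,1]-.175)<.05
m=dark&near&(W[...,2]>.1)&(W[...,2]<.15)
P=W[m]; print(m.sum(),"z range",np.percentile(P[:,2],[2,50,98]),"uv",uu[m].mean(),vv[m].mean())
t=P[P[:,2]>np.percentile(P[:,2],98)-.006]; rc=cv2.minAreaRect((t[:,:2]*1000).astype(np.float32)); print("top face",rc,t[:,:2].mean(0))
hs=cv2.cvtColor(p,cv2.COLOR_RGB2HSV); b=near&(hs[...,0]<20)&(hs[...,1]>90)&(abs(W[...,2]-.06)<.006); print("rack top z",np.median(W[b][:,2]))
hl=np.array([.5237,-.0639]); nb=np.hypot(*(W[...,:2]-hl).transpose(2,0,1))<.014; q=W[nb&(W[...,2]>.15)]; print("bolt hd",q.shape,np.median(q[:,2]), q[:,:2].mean(0))
c=[proj("side",[0.5191,-0.063,.175])]; print(c)
```

```text
253 z range [0.1079 0.1283 0.1358] uv 301.62450592885375 219.77470355731225
top face ((467.51568603515625, 172.2283935546875), (19.722583770751953, 60.22715759277344), 41.543853759765625) [0.4666 0.1698]
rack top z 0.058561777958564
bolt hd (68, 3) 0.1615984774584962 [ 0.5263 -0.0626]
[array([[386.824 , 235.0967]])]
```

Call:
jog_arm --targets '[{"dp":[26.5,39,0],"spin":-0.122,"hand":55},{"dp":[0,0,50],"spin":0,"hand":55},{"dp":[0,0,50],"spin":0,"hand":55}]'

```text
time_s: 3.12
tcp_pos: [0.4676, 0.1718, 0.1978]
ee_rot: [[-0.675, 0.738, 0.001], [0.738, 0.675, 0.0], [-0.001, 0.001, -1.0]]
contact_force: [1.0, 0.6, -1.0]
gripper_width: 0.0552
grip_force: 0.0
```

```bash
python3 pl.py 0.4685 0.1755 0.102 2.318 2
```

```text
[np.float64(1.0), np.float64(1.6), np.float64(47.9)] -0.0032
[np.float64(1.0), np.float64(1.6), np.float64(47.9)] -0.0032
len/row 47.93611591713172 t 3.125 tcp [0.4676 0.1718 0.1978] yaw 2.3116 q [ 0.197  0.003  1.664  0.     1.474 -0.543] F [ 1.01  0.59 -1.04] tau [-0.017 -0.023  0.017] w 0.0552 z [ 1.1e-03  2.0e-04 -1.0e+00]
```

Call:
jog_arm --targets '[{"dp":[1,1.5,47.5],"spin":-0.006,"hand":55},{"dp":[0.5,1,47.5],"spin":0,"hand":55},{"dp":[0,0,0],"spin":0,"hand":0},{"dp":[0,0,0],"spin":0,"hand":0},{"dp":[0,0,0],"spin":0,"hand":0},{"dp":[0,0,0],"spin":0,"hand":0}]'

```text
time_s: 3.88
tcp_pos: [0.4693, 0.1753, 0.1056]
ee_rot: [[-0.68, 0.733, 0.003], [0.733, 0.68, 0.001], [-0.001, 0.003, -1.0]]
contact_force: [0.1, 0.8, 9.0]
gripper_width: 0.0189
grip_force: 59.7
```

```bash
python3 pl.py 0.4685 0.1755 0.102 2.318 1
```

```text
[np.float64(0.6), np.float64(-0.4), np.float64(3.6)] 0.0007
len/row 3.695951357712967 t 3.875 tcp [0.4693 0.1753 0.1056] yaw 2.3187 q [ 0.204  0.073  1.784  0.     1.281 -0.544] F [0.13 0.77 8.97] tau [-0.055 -0.065 -0.034] w 0.0189 z [ 2.9e-03  7.0e-04 -1.0e+00]
```

Call:
jog_arm --targets '[{"dp":[0,0,-30],"spin":0,"hand":0},{"dp":[0,0,-50],"spin":0,"hand":0},{"dp":[0,0,-60],"spin":0,"hand":0},{"dp":[0,0,-55],"spin":0,"hand":0}]'

```text
time_s: 4.38
tcp_pos: [0.468, 0.1751, 0.3017]
ee_rot: [[-0.68, 0.733, 0.001], [0.733, 0.68, 0.0], [-0.001, 0.001, -1.0]]
contact_force: [-0.5, -0.3, -3.4]
gripper_width: 0.0193
grip_force: 59.7
```

```bash
python3 pl.py 0.523 -0.064 0.300 3.118 7
```

```text
[np.float64(-30.4), np.float64(-17.5), np.float64(0.2)] -0.1142
[np.float64(-28.2), np.float64(-20.8), np.float64(0.2)] -0.1142
[np.float64(-25.6), np.float64(-23.9), np.float64(0.2)] -0.1142
[np.float64(-22.7), np.float64(-26.7), np.float64(0.2)] -0.1142
[np.float64(-19.6), np.float64(-29.1), np.float64(0.2)] -0.1142
[np.float64(-16.1), np.float64(-31.1), np.float64(0.2)] -0.1142
[np.float64(-12.5), np.float64(-32.8), np.float64(0.2)] -0.1142
len/row 35.05282214237664 t 4.375 tcp [0.468  0.1751 0.3017] yaw 2.3188 q [ 0.204 -0.023  1.481  0.     1.682 -0.544] F [-0.51 -0.3  -3.42] tau [ 0.055 -0.072  0.034] w 0.0193 z [ 1.4e-03  4.0e-04 -1.0e+00]
```

Call:
jog_arm --targets '[{"dp":[-30.5,-17.5,0],"spin":-0.114,"hand":0},{"dp":[-28,-21,0],"spin":-0.114,"hand":0},{"dp":[-25.5,-24,0],"spin":-0.114,"hand":0},{"dp":[-22.5,-26.5,0],"spin":-0.114,"hand":0},{"dp":[-19.5,-29,0],"spin":-0.114,"hand":0},{"dp":[-16,-31,0],"spin":-0.114,"hand":0},{"dp":[-12.5,-33,0],"spin":-0.114,"hand":0},{"dp":[0,0,0],"spin":0,"hand":0}]'

```text
time_s: 5.38
tcp_pos: [0.5227, -0.0657, 0.299]
ee_rot: [[-1.0, 0.026, -0.0], [0.026, 1.0, -0.0], [0.0, -0.0, -1.0]]
contact_force: [-0.5, 0.5, -3.7]
gripper_width: 0.0193
grip_force: 59.7
```

```bash
python3 pl.py 0.523 -0.064 0.285 3.118 1
python3 - <<'E'
from h import *
for n in("side","top"):
    p,d=shot(n,n+"2")
p=cv2.imread("pics/side2.png"); q=cv2.imread("pics/top2.png")
a=cv2.resize(p[110:270,310:470],None,fx=3.5,fy=3.5,interpolation=cv2.INTER_CUBIC)
cv2.imwrite("pics/s2.png",np.uint8(255*(a/255.)**.6))
E
```

```text
[np.float64(-0.2), np.float64(1.7), np.float64(14.0)] -0.0021
len/row 14.099898539976872 t 5.375 tcp [ 0.5227 -0.0657  0.299 ] yaw 3.1159 q [-0.271  0.036  1.428 -0.     1.679 -1.816] F [-0.49  0.54 -3.65] tau [0.028 0.036 0.003] w 0.0193 z [-1.e-04 -3.e-04 -1.e+00]
```

View pics/s2.png

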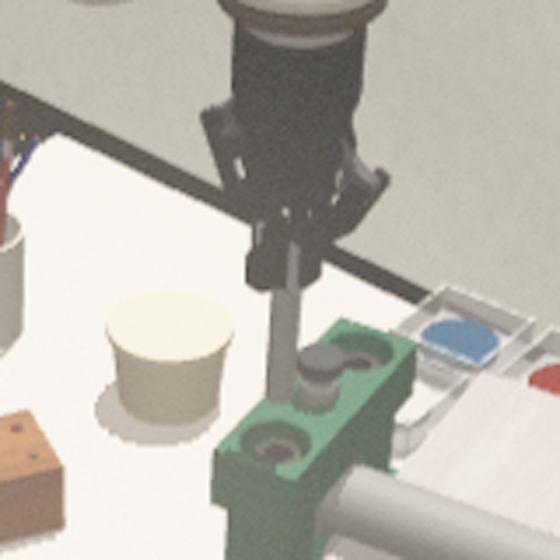

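Run:
```python
from h import *
np.set_printoptions(precision=4,suppress=True)
D=[];I=[]
for i in range(8):
    p,d=r.camera("side"); D.append(d); I.append(p.astype(float))
d=np.median(D,0); p=np.mean(I,0); cv2.imwrite("pics/sideavg.png",p[:,:,::-1].astype(np.uint8))
vv,uu=np.mgrid[0:480,0:640]; W=fromdepth("side",np.c_[uu.ravel(),vv.ravel()],d).reshape(480,640,3)
T=np.array([.5227,-.0657]); K,V=cam("side")
m=(np.hypot(W[...,0]-T[0],W[...,1]-T[1])<.03)&(W[...,2]>.19)&(W[...,2]<.28)
for v in range(190,230,2):
    u=uu[v][m[v]]
    if len(u): 
        c=(u.min()+u.max())/2; q=W[v][m[v]]
        e=proj("side",[*T,q[:,2].mean()])[0]
        # lateral offset of shank mid from TCP axis line at this row
        zz=q[:,2].mean()
        w=(c-np.interp(v,*(lambda L:(L[:,1][::1],L[:,0]))(proj("side",[[*T,z] for z in np.linspace(.30,.17,60)]))))*np.linalg.norm([*T,zz]+V[:3,:3].T@V[:3,3])/K[0,0]
        print(v,u.min(),u.max(),len(u),"lat mm",round(w*1000,2),"z",round(zz,4),q[:,:2].mean(0))
# socket in side view, bolt head
hl=np.array([.5229,-.0642])
m2=(np.hypot(W[...,0]-hl[0],W[...,1]-hl[1])<.018)&(W[...,2]>.157)&(W[...,2]<.167)
print("head pts",m2.sum(),W[m2].mean(0),"uv",uu[m2].mean(),vv[m2].mean(), "expected", proj("side",[[*hl,.164]]))
x0,y0=366,215; a=cv2.resize(p[y0:y0+45,x0:x0+45,::-1].astype(np.uint8),None,fx=12,fy=12,interpolation=cv2.INTER_CUBIC); a=np.uint8(255*(a/255.)**.6)
for X,c in(([*hl,.164],(0,0,255)),([.5191,-.063,.175],(255,0,0))):
    e=proj("side",X)[0]; cv2.circle(a,tuple(int(t) for t in ((e-[x0,y0]+.5)*12)),4,c,-1)
cv2.imwrite("pics/sk.png",a)
```

```text
196 386 386 1 lat mm -11.19 z 0.2777 [ 0.5192 -0.0543]
198 386 394 6 lat mm -2.18 z 0.2779 [ 0.5188 -0.0652]
200 386 394 9 lat mm -1.92 z 0.2735 [ 0.5185 -0.0667]
202 386 394 9 lat mm -1.67 z 0.2682 [ 0.5187 -0.0669]
204 386 394 9 lat mm -1.4 z 0.2632 [ 0.5186 -0.0673]
206 386 394 9 lat mm -1.14 z 0.2576 [ 0.5191 -0.0672]
208 386 393 8 lat mm -1.98 z 0.2526 [ 0.5181 -0.0669]
210 386 393 8 lat mm -1.72 z 0.247 [ 0.5186 -0.0669]
212 385 393 9 lat mm -2.57 z 0.2411 [ 0.5185 -0.0658]
214 385 393 9 lat mm -2.31 z 0.2358 [ 0.5186 -0.0662]
216 385 393 9 lat mm -2.04 z 0.231 [ 0.5181 -0.0669]
218 385 393 9 lat mm -1.78 z 0.2253 [ 0.5186 -0.0668]
220 385 393 9 lat mm -1.51 z 0.2198 [ 0.5187 -0.067 ]
222 385 392 8 lat mm -2.37 z 0.2146 [ 0.5178 -0.0667]
224 386 391 6 lat mm -2.1 z 0.2095 [ 0.5175 -0.0673]
head pts 59 [ 0.5252 -0.0644  0.1622] uv 388.8305084745763 238.64406779661016 expected [[388.1121 238.4185]]
```

View pics/sk.png

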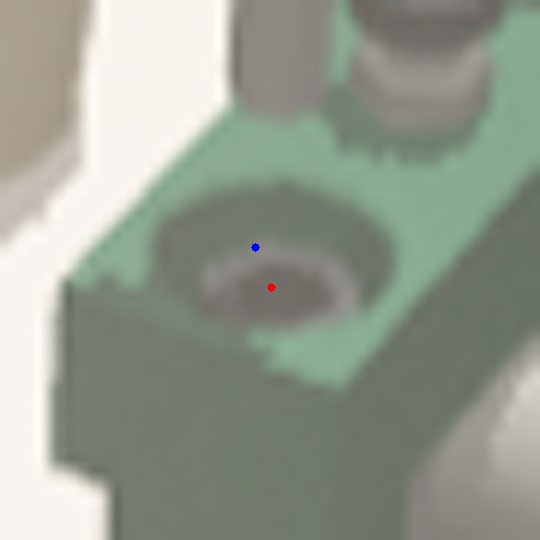

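The blue dot is the cap-hole estimate and the red one the bolt estimate. Both agree to 1–2 px with the bore at about (275,262) and the socket at (280,290). In this one view the key must shift about 2.5 mm to camera-right. I'll lower into the bore, then feel.

Call:
jog_arm --targets '[{"dp":[-2,-1.5,20],"spin":0,"hand":0},{"dp":[0,0,15],"spin":0,"hand":0},{"dp":[0,0,4],"spin":0,"hand":0},{"dp":[0,0,0],"spin":0,"hand":0}]'

```text
time_s: 6.38
tcp_pos: [0.5245, -0.0653, 0.2599]
ee_rot: [[-1.0, 0.025, -0.0], [0.025, 1.0, 0.0], [0.0, 0.0, -1.0]]
contact_force: [0.4, 0.0, -2.9]
gripper_width: 0.0194
grip_force: 59.7
```

Call:
jog_arm --targets '[{"dp":[0,0,1.5],"spin":0,"hand":0},{"dp":[0,0,1.5],"spin":0,"hand":0},{"dp":[0,0,1.5],"spin":0,"hand":0}]'

```text
time_s: 6.75
tcp_pos: [0.5246, -0.0654, 0.2554]
ee_rot: [[-1.0, 0.025, 0.0], [0.025, 1.0, 0.0], [-0.0, 0.0, -1.0]]
contact_force: [-0.3, 0.5, -3.7]
gripper_width: 0.0189
grip_force: 59.7
```

```bash
python3 pl.py 0.523 -0.064 0.25 3.118 1|tail -1
```

```text
len/row 5.757617842119811 t 6.75 tcp [ 0.5246 -0.0654  0.2554] yaw 3.1168 q [-0.27   0.046  1.503  0.     1.592 -1.816] F [-0.29  0.54 -3.69] tau [-0.053 -0.05   0.006] w 0.0189 z [ 2.e-04  0.e+00 -1.e+00]
```

Call:
jog_arm --targets '[{"dp":[0,-1,0.5],"spin":0,"hand":0},{"dp":[0,0,1],"spin":0,"hand":0},{"dp":[0,0,1],"spin":0,"hand":0}]'

```text
time_s: 7.12
tcp_pos: [0.5248, -0.0665, 0.2535]
ee_rot: [[-1.0, 0.025, 0.001], [0.025, 1.0, -0.0], [-0.001, -0.0, -1.0]]
contact_force: [-0.6, -0.0, 8.3]
gripper_width: 0.0189
grip_force: 60.7
```

Call:
jog_arm --targets '[{"dp":[0,0,0.5],"spin":0,"hand":0},{"dp":[0,0,0.5],"spin":0,"hand":0}]'

```text
time_s: 7.38
tcp_pos: [0.5249, -0.0665, 0.2531]
ee_rot: [[-1.0, 0.025, 0.002], [0.025, 1.0, -0.001], [-0.002, -0.001, -1.0]]
contact_force: [-1.2, -0.4, 11.9]
gripper_width: 0.0197
grip_force: 61.1
```

Call:
jog_arm --targets '[{"dp":[-0.5,-0.5,-0.6],"spin":0,"hand":0},{"dp":[0,0,0],"spin":0,"hand":0}]'

```text
time_s: 7.62
tcp_pos: [0.5253, -0.067, 0.2534]
ee_rot: [[-1.0, 0.025, 0.002], [0.025, 1.0, -0.0], [-0.002, -0.0, -1.0]]
contact_force: [-0.5, 0.3, 7.6]
gripper_width: 0.0195
grip_force: 60.7
```

Call:
jog_arm --targets '[{"dp":[0.7,-0.7,0],"spin":0,"hand":0},{"dp":[0.5,-0.5,0],"spin":0,"hand":0}]'

```text
time_s: 7.88
tcp_pos: [0.5241, -0.068, 0.2534]
ee_rot: [[-1.0, 0.025, 0.002], [0.025, 1.0, -0.0], [-0.002, -0.0, -1.0]]
contact_force: [-0.5, 1.0, 7.6]
gripper_width: 0.0192
grip_force: 60.7
```

Call:
jog_arm --targets '[{"dp":[0.7,0.7,0],"spin":0,"hand":0},{"dp":[0,0,0],"spin":0,"hand":0}]'

```text
time_s: 8.12
tcp_pos: [0.5234, -0.0673, 0.2534]
ee_rot: [[-1.0, 0.025, 0.002], [0.025, 1.0, -0.0], [-0.002, -0.0, -1.0]]
contact_force: [-0.6, 1.7, 6.8]
gripper_width: 0.019
grip_force: 60.7
```

```bash
python3 pl.py 0.523 -0.064 0.25 3.118 1|tail -1
```

```text
len/row 4.739214394043073 t 8.125 tcp [ 0.5234 -0.0673  0.2534] yaw 3.1168 q [-0.274  0.044  1.51   0.     1.586 -1.82 ] F [-0.61  1.75  6.82] tau [ 0.226  0.028 -0.008] w 0.019 z [ 1.7e-03 -2.0e-04 -1.0e+00]
```

```bash
cat > ft.py <<'E'
from h import *
L=[]
for i in range(10):
    r.camera("top"); o=r.get_obs(); L.append(np.r_[o["contact_force"],o["ft_torque"]])
L=np.array(L); m=L.mean(0); print("F",m[:3].round(2),"M",m[3:].round(4),"sd",L.std(0).round(3),"tcp",(o["tcp_pos"]*1000).round(2))
F=m[:3]+[0,0,3.3]; h=.0906
print("contact offset mm x,y:",(-(m[4]+h*F[0])/F[2]*1000).round(2),((m[3]-h*F[1])/F[2]*1000).round(2), o["time_s"])
E
python3 ft.py
```

```text
F [-0.25  0.69  7.35] M [0.188  0.0481 0.012 ] sd [0.562 0.444 0.351 0.027 0.016 0.025] tcp [523.39 -67.33 253.31]
contact offset mm x,y: -2.42 11.75 8.625
```

Call:
jog_arm --targets '[{"dp":[0,1.5,0],"spin":0,"hand":0},{"dp":[0,0,0],"spin":0,"hand":0}]'

```text
time_s: 8.88
tcp_pos: [0.5234, -0.0659, 0.2534]
ee_rot: [[-1.0, 0.025, 0.002], [0.025, 1.0, -0.001], [-0.002, -0.001, -1.0]]
contact_force: [-0.5, -1.4, 7.0]
gripper_width: 0.0193
grip_force: 60.6
```

```bash
python3 ft.py
```

```text
F [-0.63 -0.86  7.72] M [-0.1562  0.0664 -0.005 ] sd [0.415 0.43  0.443 0.028 0.03  0.023] tcp [523.45 -66.01 253.38]
contact offset mm x,y: -0.87 -7.12 9.375
```

Call:
jog_arm --targets '[{"dp":[-0.5,0.5,0],"spin":0,"hand":0},{"dp":[-0.5,0.5,0],"spin":0,"hand":0}]'

```text
time_s: 9.62
tcp_pos: [0.5245, -0.0651, 0.2535]
ee_rot: [[-1.0, 0.025, 0.002], [0.025, 1.0, -0.001], [-0.002, -0.001, -1.0]]
contact_force: [-0.8, -1.5, 8.7]
gripper_width: 0.0189
grip_force: 60.4
```

Call:
jog_arm --targets '[{"dp":[-0.5,0.5,0],"spin":0,"hand":0},{"dp":[-0.5,0.5,0],"spin":0,"hand":0}]'

```text
time_s: 9.88
tcp_pos: [0.5255, -0.0643, 0.2535]
ee_rot: [[-1.0, 0.025, 0.002], [0.025, 1.0, -0.001], [-0.002, -0.001, -1.0]]
contact_force: [-1.0, -3.2, 9.1]
gripper_width: 0.0189
grip_force: 60.7
```

Call:
jog_arm --targets '[{"dp":[-0.5,0.5,0],"spin":0,"hand":0},{"dp":[-0.5,0.5,0],"spin":0,"hand":0}]'

```text
time_s: 10.12
tcp_pos: [0.5266, -0.0634, 0.2536]
ee_rot: [[-1.0, 0.025, 0.002], [0.025, 1.0, -0.001], [-0.002, -0.001, -1.0]]
contact_force: [-0.9, -4.3, 9.8]
gripper_width: 0.0189
grip_force: 60.8
```

Call:
jog_arm --targets '[{"dp":[0.8,0.8,0],"spin":0,"hand":0},{"dp":[0.5,-0.5,0],"spin":0,"hand":0},{"dp":[0.5,-0.5,0],"spin":0,"hand":0}]'

```text
time_s: 10.5
tcp_pos: [0.5248, -0.0636, 0.2535]
ee_rot: [[-1.0, 0.025, 0.002], [0.025, 1.0, -0.001], [-0.002, -0.001, -1.0]]
contact_force: [-0.6, -3.7, 8.7]
gripper_width: 0.0195
grip_force: 60.8
```

Call:
jog_arm --targets '[{"dp":[0.5,-0.5,0],"spin":0,"hand":0},{"dp":[0.5,-0.5,0],"spin":0,"hand":0}]'

```text
time_s: 10.75
tcp_pos: [0.5237, -0.0644, 0.2535]
ee_rot: [[-1.0, 0.025, 0.002], [0.025, 1.0, -0.001], [-0.002, -0.001, -1.0]]
contact_force: [-1.7, -1.6, 7.7]
gripper_width: 0.0195
grip_force: 60.6
```

Call:
jog_arm --targets '[{"dp":[0.5,-0.5,0],"spin":0,"hand":0},{"dp":[0.5,-0.5,0],"spin":0,"hand":0}]'

```text
time_s: 11.0
tcp_pos: [0.5227, -0.0653, 0.2534]
ee_rot: [[-1.0, 0.025, 0.002], [0.025, 1.0, -0.001], [-0.002, -0.001, -1.0]]
contact_force: [-0.9, -0.8, 8.2]
gripper_width: 0.0192
grip_force: 60.3
```

Call:
jog_arm --targets '[{"dp":[0.7,0.7,0],"spin":0,"hand":0},{"dp":[-0.5,0.5,0],"spin":0,"hand":0},{"dp":[-0.5,0.5,0],"spin":0,"hand":0}]'

```text
time_s: 11.38
tcp_pos: [0.5231, -0.0637, 0.2534]
ee_rot: [[-1.0, 0.025, 0.002], [0.025, 1.0, -0.001], [-0.002, -0.001, -1.0]]
contact_force: [-0.1, -2.3, 7.0]
gripper_width: 0.019
grip_force: 60.7
```

Run:
```python
from h import *
I=[r.camera("side")[0].astype(float) for _ in range(6)]; p=np.mean(I,0)
x0,y0=366,195; a=cv2.resize(p[y0:y0+60,x0:x0+60,::-1].astype(np.uint8),None,fx=10,fy=10,interpolation=cv2.INTER_CUBIC); a=np.uint8(255*(a/255.)**.55)
cv2.imwrite("pics/sk2.png",a); print(r.get_obs()["tcp_pos"])
```

```text
[ 0.52305093 -0.06378783  0.25343262]
```

View pics/sk2.png

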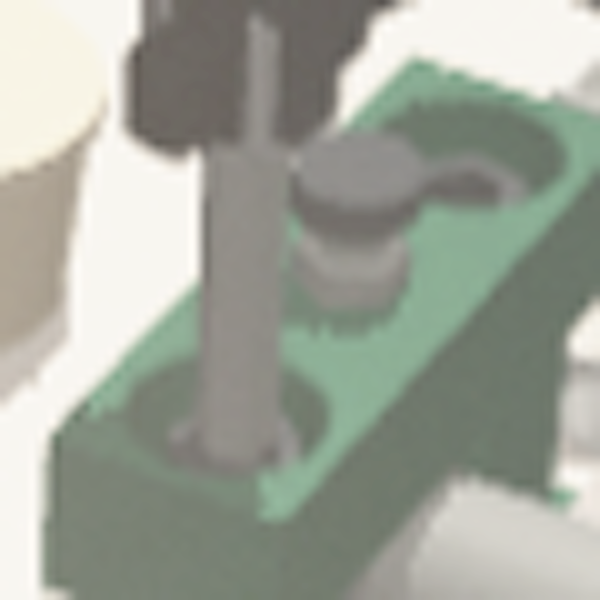

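The side crop shows the key's tip centred at about column 242, while the bolt head spans 168–301 (centre about 234). The key is therefore about 1.8 mm too far camera-right.

Call:
jog_arm --targets '[{"dp":[0.6,0.6,0],"spin":0,"hand":0},{"dp":[0.5,0.5,0],"spin":0,"hand":0}]'

```text
time_s: 11.92
tcp_pos: [0.522, -0.0627, 0.2535]
ee_rot: [[-1.0, 0.025, 0.002], [0.025, 1.0, -0.001], [-0.002, -0.001, -1.0]]
contact_force: [-1.2, -3.9, 7.5]
gripper_width: 0.0195
grip_force: 60.7
```

Call:
jog_arm --targets '[{"dp":[0.4,0.4,0],"spin":0,"hand":0},{"dp":[-0.5,0.5,0],"spin":0,"hand":0}]'

```text
time_s: 12.18
tcp_pos: [0.5221, -0.0619, 0.2535]
ee_rot: [[-1.0, 0.025, 0.002], [0.025, 1.0, -0.002], [-0.002, -0.002, -1.0]]
contact_force: [1.3, -4.8, 7.0]
gripper_width: 0.0196
grip_force: 60.8
```

Call:
jog_arm --targets '[{"dp":[-0.5,0.5,0],"spin":0,"hand":0},{"dp":[0.5,0.5,0],"spin":0,"hand":0}]'

```text
time_s: 12.42
tcp_pos: [0.5222, -0.0611, 0.2535]
ee_rot: [[-1.0, 0.025, 0.002], [0.025, 1.0, -0.002], [-0.002, -0.002, -1.0]]
contact_force: [0.2, -5.0, 7.7]
gripper_width: 0.0192
grip_force: 61.7
```

Call:
jog_arm --targets '[{"dp":[0.5,-0.5,0],"spin":0,"hand":0},{"dp":[0.5,-0.5,0],"spin":0,"hand":0},{"dp":[0.5,-0.5,0],"spin":0,"hand":0}]'

```text
time_s: 12.8
tcp_pos: [0.5206, -0.0623, 0.2535]
ee_rot: [[-1.0, 0.025, 0.002], [0.025, 1.0, -0.001], [-0.002, -0.001, -1.0]]
contact_force: [-0.5, -3.1, 7.9]
gripper_width: 0.0191
grip_force: 60.7
```

The force builds up like a spring with y, and the picture shows the tip barely moved from where it first touched. The tip is sticking while the key leans in the hand. I'll lift, check the lean and hop instead of dragging.

Call:
jog_arm --targets '[{"dp":[0,0,-4],"spin":0,"hand":0},{"dp":[-3.0,-2.5,-20],"spin":0,"hand":0},{"dp":[0,0,-22],"spin":0,"hand":0},{"dp":[0,0,0],"spin":0,"hand":0},{"dp":[0,0,0],"spin":0,"hand":0}]'

```text
time_s: 13.42
tcp_pos: [0.5229, -0.0642, 0.2973]
ee_rot: [[-1.0, 0.025, -0.001], [0.025, 1.0, 0.0], [0.001, 0.0, -1.0]]
contact_force: [-0.2, -0.5, -2.8]
gripper_width: 0.0192
grip_force: 59.7
```

```bash
cat > ln.py <<'E'
from h import *
np.set_printoptions(precision=2,suppress=True)
I=[];D=[]
for i in range(8):
    p,d=r.camera("side"); I.append(p.astype(float)); D.append(d)
p=np.mean(I,0); d=np.median(D,0); o=r.get_obs(); T=o["tcp_pos"]; print("t",o["time_s"],"tcp",T*1000,"F",o["contact_force"])
g=cv2.cvtColor(p.astype(np.uint8),cv2.COLOR_RGB2GRAY)
K,V=cam("side"); L=proj("side",[[T[0],T[1],z] for z in np.linspace(T[2]+.02,T[2]-.13,80)])
vv,uu=np.mgrid[0:480,0:640]; W=fromdepth("side",np.c_[uu.ravel(),vv.ravel()],d).reshape(480,640,3)
m=(np.hypot(W[...,0]-T[0],W[...,1]-T[1])<.03)&(W[...,2]>T[2]-.092)&(W[...,2]<T[2]-.02)
h=[];w=[];s=[]
for v in range(480):
    u=uu[v][m[v]]
    if 7<=len(u)<=12:
        c=u.mean(); z=W[v][m[v]][:,2].mean(); sc=np.linalg.norm([T[0],T[1],z]+V[:3,:3].T@V[:3,3])/K[0,0]
        h.append((z-T[2])*1000); w.append((c-np.interp(v,L[:,1],L[:,0]))*sc*1000)
        q=W[v][m[v]].mean(0)-T; s.append((q[0]*.686+q[1]*.727)*1000)
h=np.array(h);f=np.polyfit(h,w,1); fs=np.polyfit(h,s,1)
print(len(h),"h",h.min(),h.max(),"lateral slope",f[0],"lat at tip",np.polyval(f,-90.6),"lat at handle",np.polyval(f,19)," away-surface slope",fs[0],"at tip",np.polyval(fs,-90.6))
E
python3 ln.py
```

```text
t 13.825 tcp [523.1  -64.31 298.18] F [-0.86  0.35 -2.79]
26 h -89.33553232843039 -22.36055334817516 lateral slope -0.0017364452292409798 lat at tip 0.38279121469422994 lat at handle 0.19247681756941853  away-surface slope 0.0019925735395924316 at tip -5.402495884399925
```

Run:
```python
from h import *
T=r.get_obs()["tcp_pos"]; e=proj("side",[[T[0],T[1],.164],[T[0]+.00686,T[1]+.00727,.164],[T[0]+.00727,T[1]-.00686,.164]]); print(T,e)
# bolt head outline from sideavg (before contact): ring/bolt gray vs green
p=cv2.imread("pics/sideavg.png"); x0,y0=366,215
a=cv2.resize(p[y0:y0+45,x0:x0+45],None,fx=12,fy=12,interpolation=cv2.INTER_CUBIC); s=cv2.cvtColor(a,cv2.COLOR_BGR2HSV)
m=((s[...,1]<28)).astype(np.uint8); m[:225]=0; m[345:]=0; m[:,:185]=0; m[:,380:]=0
m=cv2.morphologyEx(m,cv2.MORPH_OPEN,np.ones((7,7)))
n,l,stt,c=cv2.connectedComponentsWithStats(m)
for i in range(1,n):
    if stt[i,4]>1500: print(stt[i],c[i],"px",(c[i]+.5)/12-.5+[x0,y0])
# socket: dark region
g=cv2.cvtColor(a,cv2.COLOR_BGR2GRAY)[225:345,185:380]; print(np.uint8(g[::10,::10]))
```

```text
[ 0.52309744 -0.06430677  0.29818396] [[388.20502413 238.40130783]
 [387.82198382 235.71998988]
 [392.5904346  238.32835305]]
[ 202  239  158   80 4437] [287.94478251 274.72165878] px [389.53706521 237.43513823]
[[ 69  71  70  70  71  71  72  70  70  71  70  69  70  69  69  70  69  67
   69  79]
 [ 71  72  71  71  71  71  71  74  77  75  72  71  70  71  71  70  68  68
   67  68]
 [ 71  71  70  70  73  75  75  85  88  85  81  79  77  77  74  70  67  67
   66  65]
 [ 70  71  72  74  78  85  85  90  91  89  89  88  87  86  81  76  70  65
   66  65]
 [ 71  70  80  85  86  91  89  82  75  73  76  77  84  83  88  89  77  66
   67  66]
 [ 70  71  86  94  88  83  76  70  64  62  63  65  70  71  86  94  87  74
   68  65]
 [ 70  70  84  88  80  72  62  62  64  64  63  63  61  63  74  89  94  85
   67  65]
 [ 72  69  75  74  71  73  64  62  62  64  65  64  63  63  67  84  99  91
   68  75]
 [ 75  72  68  68  70  69  65  65  65  65  64  64  63  66  70  88 103  94
   79  96]
 [ 81  75  70  70  73  70  68  66  67  68  67  67  74  81  90  98 104 106
  100 113]
 [ 81  79  78  77  76  74  75  80  81  82  83  87  97 104 106 107 111 116
  116 120]
 [ 76  77  80  81  78  77  81  99 101 102 108 111 115 117 115 114 117 119
  121 116]]
```

Call:
jog_arm --targets '[{"dp":[-0.9,-0.9,20],"spin":0,"hand":0},{"dp":[0,0,18],"spin":0,"hand":0},{"dp":[0,0,4],"spin":0,"hand":0},{"dp":[0,0,2.5],"spin":0,"hand":0},{"dp":[0,0,1],"spin":0,"hand":0},{"dp":[0,0,0.5],"spin":0,"hand":0}]'

```text
time_s: 14.58
tcp_pos: [0.5244, -0.0654, 0.2536]
ee_rot: [[-1.0, 0.025, 0.002], [0.025, 1.0, -0.0], [-0.002, -0.0, -1.0]]
contact_force: [-0.9, -0.4, 8.2]
gripper_width: 0.0192
grip_force: 60.7
```

```bash
python3 pl.py 0.523 -0.064 0.25 3.118 1|tail -1
```

```text
len/row 4.093779328389513 t 14.575 tcp [ 0.5244 -0.0654  0.2536] yaw 3.1168 q [-0.27   0.045  1.508  0.     1.587 -1.816] F [-0.87 -0.39  8.16] tau [ 0.041  0.067 -0.015] w 0.0192 z [ 2.e-03 -5.e-04 -1.e+00]
```

Call:
jog_arm --targets '[{"dp":[0,0,0],"spin":-0.15,"hand":0},{"dp":[0,0,0],"spin":0.15,"hand":0},{"dp":[0,0,0],"spin":0.15,"hand":0},{"dp":[0,0,0],"spin":-0.15,"hand":0}]'

```text
time_s: 15.08
tcp_pos: [0.5244, -0.0654, 0.2537]
ee_rot: [[-1.0, 0.028, 0.002], [0.028, 1.0, -0.001], [-0.002, -0.0, -1.0]]
contact_force: [-1.3, -0.6, 7.3]
gripper_width: 0.0194
grip_force: 60.6
```

Call:
jog_arm --targets '[{"dp":[0,0,-3],"spin":0,"hand":0},{"dp":[-0.7,0.7,0],"spin":0,"hand":0},{"dp":[0,0,3],"spin":0,"hand":0},{"dp":[0,0,0],"spin":0,"hand":0}]'

```text
time_s: 15.58
tcp_pos: [0.5252, -0.0647, 0.2534]
ee_rot: [[-1.0, 0.026, 0.002], [0.026, 1.0, -0.001], [-0.002, -0.001, -1.0]]
contact_force: [-0.3, -0.4, 10.7]
gripper_width: 0.0191
grip_force: 61.0
```

Call:
jog_arm --targets '[{"dp":[0,0,-3],"spin":0,"hand":0},{"dp":[-0.7,0.7,0],"spin":0,"hand":0},{"dp":[0,0,3],"spin":0,"hand":0},{"dp":[0,0,0],"spin":0,"hand":0}]'

```text
time_s: 16.08
tcp_pos: [0.526, -0.064, 0.2535]
ee_rot: [[-1.0, 0.025, 0.002], [0.025, 1.0, -0.001], [-0.002, -0.001, -1.0]]
contact_force: [-0.3, -0.0, 12.4]
gripper_width: 0.019
grip_force: 61.0
```

Call:
jog_arm --targets '[{"dp":[0,0,-3],"spin":0,"hand":0},{"dp":[2.1,-2.1,0],"spin":0,"hand":0},{"dp":[0,0,3],"spin":0,"hand":0},{"dp":[0,0,0],"spin":0,"hand":0}]'

```text
time_s: 16.58
tcp_pos: [0.5232, -0.066, 0.252]
ee_rot: [[-1.0, 0.025, -0.0], [0.025, 1.0, 0.0], [0.0, 0.0, -1.0]]
contact_force: [-0.7, -0.7, -1.2]
gripper_width: 0.0193
grip_force: 59.6
```

The tip dropped with no load at (0.5232, -0.066), so it has entered the socket. Going deeper.

Call:
jog_arm --targets '[{"dp":[0,0,1],"spin":0,"hand":0},{"dp":[0,0,1],"spin":0,"hand":0},{"dp":[0,0,0],"spin":0,"hand":0}]'

```text
time_s: 16.95
tcp_pos: [0.5232, -0.066, 0.2501]
ee_rot: [[-1.0, 0.025, -0.001], [0.025, 1.0, 0.0], [0.001, 0.0, -1.0]]
contact_force: [-0.5, -1.8, -3.1]
gripper_width: 0.0191
grip_force: 59.7
```

Call:
jog_arm --targets '[{"dp":[0,0,2],"spin":0,"hand":0},{"dp":[0,0,2],"spin":0,"hand":0},{"dp":[0,0,0],"spin":0,"hand":0}]'

```text
time_s: 17.32
tcp_pos: [0.5232, -0.0659, 0.2461]
ee_rot: [[-1.0, 0.025, -0.001], [0.025, 1.0, 0.0], [0.001, 0.0, -1.0]]
contact_force: [0.6, -1.1, -4.2]
gripper_width: 0.019
grip_force: 59.6
```

Call:
jog_arm --targets '[{"dp":[0,0,1.5],"spin":0,"hand":0},{"dp":[0,0,1],"spin":0,"hand":0},{"dp":[0,0,0],"spin":0,"hand":0}]'

```text
time_s: 17.7
tcp_pos: [0.5233, -0.0659, 0.2438]
ee_rot: [[-1.0, 0.025, -0.0], [0.025, 1.0, 0.0], [0.0, 0.0, -1.0]]
contact_force: [-1.1, -1.9, -3.4]
gripper_width: 0.0195
grip_force: 59.7
```

Call:
jog_arm --targets '[{"dp":[0,0,0],"spin":0.1,"hand":0},{"dp":[0,0,0],"spin":0.1,"hand":0},{"dp":[0,0,0],"spin":0.1,"hand":0}]'

```text
time_s: 18.08
tcp_pos: [0.5232, -0.0659, 0.2439]
ee_rot: [[-0.947, 0.322, -0.0], [0.322, 0.947, 0.0], [0.0, 0.0, -1.0]]
contact_force: [-0.0, -1.5, -2.3]
gripper_width: 0.0191
grip_force: 59.5
```

```bash
python3 pl.py 0.523 -0.064 0.25 3.118 1|tail -1
```

```text
len/row 6.418207193855536 t 18.075 tcp [ 0.5232 -0.0659  0.2439] yaw 2.8136 q [-0.271  0.047  1.525  0.     1.569 -1.514] F [-0.02 -1.5  -2.31] tau [-0.311  0.153  0.187] w 0.0191 z [-2.e-04  2.e-04 -1.e+00]
```

Key is seated and turning: the torque is 0.19 N m, about the drag. Tightening on.

Call:
jog_arm --targets '[{"dp":[0,0,0],"spin":0.15,"hand":0},{"dp":[0,0,0],"spin":0.15,"hand":0},{"dp":[0,0,0],"spin":0.15,"hand":0},{"dp":[0,0,0],"spin":0.15,"hand":0},{"dp":[0,0,0],"spin":0.15,"hand":0},{"dp":[0,0,0],"spin":0.15,"hand":0}]'

```text
time_s: 18.82
tcp_pos: [0.5233, -0.0656, 0.2437]
ee_rot: [[-0.335, 0.942, -0.0], [0.942, 0.335, 0.001], [0.001, -0.0, -1.0]]
contact_force: [1.2, 0.9, -5.8]
gripper_width: 0.0193
grip_force: 59.6
```

```bash
python3 pl.py 0.523 -0.064 0.25 3.118 1|tail -1
```

```text
len/row 6.5332051651820064 t 18.825 tcp [ 0.5233 -0.0656  0.2437] yaw 1.9122 q [-2.710e-01  4.700e-02  1.526e+00  1.000e-03  1.569e+00 -6.130e-01] F [ 1.16  0.95 -5.82] tau [ 0.134 -0.19   0.176] w 0.0193 z [-3.e-04  8.e-04 -1.e+00]
```

Forces small, so I'll continue with 0.15 rad rows: 8, then 6, reaching a key angle of about 3.6.

Call:
jog_arm --targets '[{"dp":[0,0,0.1],"spin":0.15,"hand":0},{"dp":[0,0,0.1],"spin":0.15,"hand":0},{"dp":[0,0,0.1],"spin":0.15,"hand":0},{"dp":[0,0,0.1],"spin":0.15,"hand":0},{"dp":[0,0,0],"spin":0.15,"hand":0},{"dp":[0,0,0],"spin":0.15,"hand":0},{"dp":[0,0,0],"spin":0.15,"hand":0},{"dp":[0,0,0],"spin":0.15,"hand":0}]'

```text
time_s: 19.82
tcp_pos: [0.5235, -0.0657, 0.2433]
ee_rot: [[0.757, 0.653, 0.0], [0.653, -0.757, 0.001], [0.001, -0.0, -1.0]]
contact_force: [2.0, -0.2, -5.2]
gripper_width: 0.0194
grip_force: 59.6
```

Call:
jog_arm --targets '[{"dp":[0,0,0.1],"spin":0.15,"hand":0},{"dp":[0,0,0.1],"spin":0.15,"hand":0},{"dp":[0,0,0.1],"spin":0.15,"hand":0},{"dp":[0,0,0.1],"spin":0.15,"hand":0},{"dp":[0,0,0],"spin":0.15,"hand":0},{"dp":[0,0,0],"spin":0.15,"hand":0}]'

```text
time_s: 20.58
tcp_pos: [0.5235, -0.0658, 0.243]
ee_rot: [[0.982, -0.187, 0.0], [-0.187, -0.982, 0.0], [0.0, -0.001, -1.0]]
contact_force: [2.1, -0.1, -5.8]
gripper_width: 0.0185
grip_force: 59.6
```

```bash
python3 pl.py 0.523 -0.064 0.25 3.118 1|tail -1
```

```text
len/row 7.237238162578948 t 20.575 tcp [ 0.5235 -0.0658  0.243 ] yaw -0.1879 q [-2.710e-01  4.700e-02  1.527e+00  1.000e-03  1.567e+00  1.487e+00] F [ 2.12 -0.11 -5.76] tau [-0.131 -0.363  0.194] w 0.0185 z [ 2.e-04  5.e-04 -1.e+00]
```

Call:
jog_arm --targets '[{"dp":[0,0,0],"spin":0.15,"hand":0},{"dp":[0,0,0],"spin":0.15,"hand":0},{"dp":[0,0,0],"spin":0.15,"hand":0},{"dp":[0,0,0],"spin":0.15,"hand":0},{"dp":[0,0,0],"spin":0.1,"hand":0}]'

```text
time_s: 21.2
tcp_pos: [0.5235, -0.0657, 0.2429]
ee_rot: [[0.632, -0.775, 0.0], [-0.775, -0.632, 0.001], [-0.0, -0.0, -1.0]]
contact_force: [3.4, -1.4, -6.7]
gripper_width: 0.0192
grip_force: 59.2
```

```bash
python3 ft.py; python3 pl.py 0.523 -0.064 0.25 3.118 1|tail -1
```

```text
F [ 2.74 -0.1  -7.58] M [-0.0395 -0.6231  0.118 ] sd [0.283 0.261 0.884 0.039 0.032 0.037] tcp [523.29 -65.86 242.98]
contact offset mm x,y: -87.59 7.09 21.7
len/row 7.266995052480613 t 21.7 tcp [ 0.5233 -0.0659  0.243 ] yaw -0.8825 q [-0.271  0.047  1.527  0.     1.568  2.182] F [ 3.09 -0.16 -7.84] tau [ 0.018 -0.609  0.186] w 0.0194 z [-2.e-04  3.e-04 -1.e+00]
```

Call:
jog_arm --targets '[{"dp":[0,0,0],"spin":0.05,"hand":0},{"dp":[0,0,0],"spin":0.05,"hand":0},{"dp":[0,0,0],"spin":0,"hand":0}]'

```text
time_s: 22.08
tcp_pos: [0.5233, -0.0659, 0.243]
ee_rot: [[0.555, -0.832, -0.0], [-0.832, -0.555, 0.0], [-0.0, 0.0, -1.0]]
contact_force: [2.4, -0.9, -9.6]
gripper_width: 0.0193
grip_force: 59.2
```

```bash
python3 ft.py; python3 pl.py 0.523 -0.064 0.25 3.118 1|tail -1
```

```text
F [ 3.26  0.03 -9.48] M [-0.037  -0.6981  0.112 ] sd [0.717 0.503 0.484 0.025 0.028 0.028] tcp [523.3  -65.92 243.07]
contact offset mm x,y: -65.17 6.36 22.575
len/row 7.19444196672075 t 22.575 tcp [ 0.5233 -0.0659  0.2431] yaw -0.983 q [-0.271  0.047  1.527  0.     1.568  2.282] F [ 4.43  0.96 -9.03] tau [-0.019 -0.682  0.125] w 0.0193 z [-1.e-04  1.e-04 -1.e+00]
```

Call:
jog_arm --targets '[{"dp":[0,0,0],"spin":0.04,"hand":0},{"dp":[0,0,0],"spin":0.04,"hand":0}]'

```text
time_s: 22.82
tcp_pos: [0.5233, -0.0659, 0.243]
ee_rot: [[0.485, -0.874, -0.0], [-0.874, -0.485, 0.0], [-0.0, 0.0, -1.0]]
contact_force: [3.1, -1.2, -9.8]
gripper_width: 0.0195
grip_force: 59.1
```

```bash
python3 ft.py; python3 pl.py 0.523 -0.064 0.25 3.118 1|tail -1
```

```text
F [  3.05  -0.48 -10.27] M [-0.0817 -0.7149  0.1397] sd [0.451 0.47  0.453 0.026 0.033 0.029] tcp [523.3  -65.92 243.06]
contact offset mm x,y: -62.97 5.5 23.325
len/row 7.207249139255757 t 23.325 tcp [ 0.5233 -0.0659  0.2431] yaw -1.0629 q [-0.271  0.047  1.527  0.     1.568  2.362] F [  3.11  -1.21 -10.86] tau [-0.088 -0.677  0.085] w 0.019 z [-1.e-04  1.e-04 -1.e+00]
```

Call:
jog_arm --targets '[{"dp":[0,0,0],"spin":0.03,"hand":0},{"dp":[0,0,0],"spin":0,"hand":0}]'

```text
time_s: 23.58
tcp_pos: [0.5233, -0.0659, 0.2431]
ee_rot: [[0.459, -0.888, -0.0], [-0.888, -0.459, 0.0], [-0.0, -0.0, -1.0]]
contact_force: [3.6, -0.3, -11.5]
gripper_width: 0.0193
grip_force: 59.1
```

```bash
python3 ft.py
```

```text
F [  2.92  -0.54 -10.29] M [-0.0753 -0.7225  0.1416] sd [0.427 0.544 0.576 0.041 0.024 0.038] tcp [523.3  -65.93 243.09]
contact offset mm x,y: -65.49 3.75 24.075
```

Call:
jog_arm --targets '[{"dp":[0,0,0],"spin":0.03,"hand":0},{"dp":[0,0,0],"spin":0,"hand":0}]'

```text
time_s: 24.32
tcp_pos: [0.5233, -0.0659, 0.2431]
ee_rot: [[0.432, -0.902, -0.0], [-0.902, -0.432, 0.0], [-0.0, 0.0, -1.0]]
contact_force: [2.7, -0.4, -11.1]
gripper_width: 0.0196
grip_force: 59.1
```

```bash
python3 ft.py
```

```text
F [  2.91  -0.51 -11.2 ] M [-0.0908 -0.7382  0.1432] sd [0.456 0.53  0.429 0.029 0.02  0.021] tcp [523.31 -65.92 243.1 ]
contact offset mm x,y: -60.03 5.68 24.825
```

Call:
jog_arm --targets '[{"dp":[0,0,0.3],"spin":0.03,"hand":0},{"dp":[0,0,0],"spin":0,"hand":0}]'

```text
time_s: 25.08
tcp_pos: [0.5234, -0.0659, 0.243]
ee_rot: [[0.405, -0.914, 0.0], [-0.914, -0.405, -0.0], [0.0, -0.0, -1.0]]
contact_force: [3.9, -0.2, -8.6]
gripper_width: 0.0195
grip_force: 59.2
```

```bash
python3 ft.py
```

```text
F [ 2.94 -0.82 -7.73] M [-0.0766 -0.7234  0.1279] sd [0.514 0.544 0.57  0.018 0.027 0.019] tcp [523.34 -65.92 242.88]
contact offset mm x,y: -103.11 0.61 25.575
```

Call:
jog_arm --targets '[{"dp":[0,0,0.3],"spin":0.025,"hand":0},{"dp":[0,0,0],"spin":0,"hand":0}]'

```text
time_s: 25.82
tcp_pos: [0.5234, -0.0659, 0.2427]
ee_rot: [[0.382, -0.924, 0.0], [-0.924, -0.382, -0.0], [0.0, -0.0, -1.0]]
contact_force: [2.9, 0.3, -3.8]
gripper_width: 0.019
grip_force: 59.6
```

```bash
python3 ft.py
```

```text
F [ 3.08 -0.12 -2.81] M [-0.0425 -0.7146  0.1601] sd [0.258 0.554 0.647 0.031 0.025 0.026] tcp [523.35 -65.93 242.61]
contact offset mm x,y: 887.01 -64.16 26.325
```

Call:
jog_arm --targets '[{"dp":[0,0,0],"spin":0.025,"hand":0},{"dp":[0,0,0],"spin":0,"hand":0}]'

```text
time_s: 26.58
tcp_pos: [0.5234, -0.0659, 0.2426]
ee_rot: [[0.359, -0.933, 0.0], [-0.933, -0.359, 0.0], [-0.0, -0.0, -1.0]]
contact_force: [3.3, -0.6, -1.5]
gripper_width: 0.0194
grip_force: 59.9
```

```bash
python3 ft.py
```

```text
F [ 2.9 -0.2 -1.3] M [-0.0644 -0.7225  0.1462] sd [0.639 0.672 0.426 0.024 0.039 0.045] tcp [523.33 -65.93 242.53]
contact offset mm x,y: 229.76 -23.11 27.075
```

Call:
jog_arm --targets '[{"dp":[0,0,0],"spin":0.025,"hand":0},{"dp":[0,0,0],"spin":0,"hand":0}]'

```text
time_s: 27.32
tcp_pos: [0.5233, -0.0659, 0.2425]
ee_rot: [[0.335, -0.942, 0.0], [-0.942, -0.335, 0.0], [-0.0, -0.0, -1.0]]
contact_force: [3.0, -0.3, -0.9]
gripper_width: 0.019
grip_force: 59.9
```

```bash
python3 ft.py;python3 pl.py 0.523 -0.064 0.25 3.118 1|tail -1
```

```text
F [ 3.12 -0.17 -0.94] M [-0.0365 -0.7353  0.1381] sd [0.435 0.418 0.437 0.03  0.033 0.03 ] tcp [523.31 -65.91 242.5 ]
contact offset mm x,y: 192.22 -8.87 27.825
len/row 7.7493353585683815 t 27.825 tcp [ 0.5233 -0.0659  0.2425] yaw -1.2282 q [-0.271  0.047  1.528  0.     1.567  2.528] F [ 2.72 -0.1  -0.18] tau [-0.069 -0.72   0.133] w 0.0195 z [-0.e+00  1.e-04 -1.e+00]
```

Call:
jog_arm --targets '[{"dp":[0,0,0],"spin":0.03,"hand":0},{"dp":[0,0,0],"spin":0,"hand":0}]'

```text
time_s: 28.08
tcp_pos: [0.5233, -0.0659, 0.2425]
ee_rot: [[0.307, -0.952, -0.0], [-0.952, -0.307, 0.0], [-0.0, 0.0, -1.0]]
contact_force: [3.1, -0.9, -0.9]
gripper_width: 0.0194
grip_force: 60.0
```

```bash
python3 ft.py
```

```text
F [ 3.27 -0.44 -0.95] M [-0.0318 -0.7414  0.1719] sd [0.601 0.281 0.427 0.023 0.03  0.043] tcp [523.32 -65.91 242.49]
contact offset mm x,y: 189.45 3.56 28.575
```

Call:
jog_arm --targets '[{"dp":[0,0,0],"spin":0.03,"hand":0},{"dp":[0,0,0],"spin":0,"hand":0}]'

```text
time_s: 28.82
tcp_pos: [0.5233, -0.0659, 0.2425]
ee_rot: [[0.278, -0.961, -0.0], [-0.961, -0.278, 0.0], [-0.0, 0.0, -1.0]]
contact_force: [3.3, -0.2, -1.0]
gripper_width: 0.0195
grip_force: 59.9
```

```bash
python3 ft.py
python3 - <<'E'
from h import *
I=[r.camera("side")[0].astype(float) for _ in range(4)]; p=np.mean(I,0)
x0,y0=350,170; a=cv2.resize(p[y0:y0+80,x0:x0+80,::-1].astype(np.uint8),None,fx=7,fy=7,interpolation=cv2.INTER_CUBIC); a=np.uint8(255*(a/255.)**.5)
cv2.imwrite("pics/sk3.png",a)
E
```

```text
F [ 2.99 -0.45 -1.15] M [-0.0633 -0.7432  0.2546] sd [0.424 0.54  0.317 0.026 0.024 0.023] tcp [523.29 -65.91 242.48]
contact offset mm x,y: 219.66 -10.45 29.325
```

View pics/sk3.png

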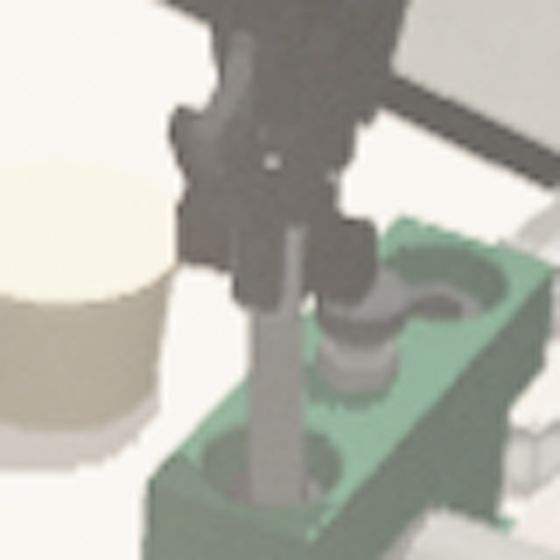

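The torque climbed from 0.14 to 0.25 N m at my estimated key angle of 4.65, so the stop is reached. Ease off and lift out.

Call:
jog_arm --targets '[{"dp":[0,0,0],"spin":-0.05,"hand":0},{"dp":[0,0,0],"spin":-0.06,"hand":0},{"dp":[0,0,-4],"spin":0,"hand":0},{"dp":[0,0,-8],"spin":0,"hand":0},{"dp":[0,0,-12],"spin":0,"hand":0},{"dp":[0,0,-20],"spin":0,"hand":0},{"dp":[0,0,-12],"spin":0,"hand":0},{"dp":[0,0,0],"spin":0,"hand":0}]'

```text
time_s: 30.52
tcp_pos: [0.5235, -0.066, 0.2995]
ee_rot: [[0.382, -0.924, 0.001], [-0.924, -0.382, -0.0], [0.001, -0.001, -1.0]]
contact_force: [0.3, -0.7, -3.5]
gripper_width: 0.0192
grip_force: 59.7
```

```bash
python3 ln.py; python3 pl.py 0.469 0.175 0.30 -0.6 8
```

```text
t 30.925 tcp [523.24 -65.91 298.17] F [ 0.7  -0.45 -3.47]
26 h -88.60139932649905 -22.556814246102675 lateral slope -0.009346020554068052 lat at tip -3.3239766947402787 lat at handle -4.348300547466137  away-surface slope 0.02144038081222454 at tip -7.8149703873992635
[np.float64(-30.4), np.float64(-5.3), np.float64(-0.2)] -0.0723
[np.float64(-30.0), np.float64(-7.4), np.float64(-0.2)] -0.0723
[np.float64(-29.3), np.float64(-9.6), np.float64(-0.2)] -0.0723
[np.float64(-28.6), np.float64(-11.7), np.float64(-0.2)] -0.0723
[np.float64(-27.7), np.float64(-13.7), np.float64(-0.2)] -0.0723
[np.float64(-26.6), np.float64(-15.7), np.float64(-0.2)] -0.0723
[np.float64(-25.4), np.float64(-17.6), np.float64(-0.2)] -0.0723
[np.float64(-24.1), np.float64(-19.3), np.float64(-0.2)] -0.0723
len/row 30.868238526234055 t 30.925 tcp [ 0.5232 -0.0659  0.2982] yaw -1.1782 q [-0.271  0.037  1.428  0.     1.678  2.478] F [ 0.7  -0.45 -3.47] tau [-0.001 -0.019  0.017] w 0.0191 z [-6.e-04  2.e-04 -1.e+00]
```

Call:
jog_arm --targets '[{"dp":[-30.5,-5.5,0],"spin":-0.072,"hand":0},{"dp":[-30,-7.5,0],"spin":-0.072,"hand":0},{"dp":[-29.5,-9.5,0],"spin":-0.072,"hand":0},{"dp":[-28.5,-11.5,0],"spin":-0.072,"hand":0},{"dp":[-27.5,-13.5,0],"spin":-0.072,"hand":0},{"dp":[-26.5,-15.5,0],"spin":-0.072,"hand":0},{"dp":[-25.5,-17.5,0],"spin":-0.072,"hand":0},{"dp":[-21.5,-19.5,0],"spin":-0.072,"hand":0}]'

```text
time_s: 31.92
tcp_pos: [0.4707, 0.1743, 0.2985]
ee_rot: [[0.826, -0.564, -0.0], [-0.564, -0.826, 0.0], [-0.0, -0.0, -1.0]]
contact_force: [0.6, 0.2, -3.1]
gripper_width: 0.0194
grip_force: 59.7
```

Call:
jog_arm --targets '[{"dp":[0,0,50],"spin":0,"hand":0},{"dp":[0,0,50],"spin":0,"hand":0},{"dp":[0,0,20],"spin":0,"hand":0},{"dp":[0,0,0],"spin":0,"hand":0},{"dp":[0,0,0],"spin":0,"hand":0}]'

```text
time_s: 32.55
tcp_pos: [0.4716, 0.1734, 0.1797]
ee_rot: [[0.824, -0.566, 0.001], [-0.566, -0.824, 0.0], [0.001, -0.001, -1.0]]
contact_force: [0.5, -0.3, -3.3]
gripper_width: 0.0194
grip_force: 59.8
```

```bash
python3 ln.py; python3 pl.py 0.471 0.1738 0.17 -0.6 1
python3 - <<'E'
from h import *
# rack top face in the side view (clear picture side1)
p=cv2.imread("pics/side1.png"); s=cv2.cvtColor(p,cv2.COLOR_BGR2HSV)
m=((s[...,0]<18)&(s[...,1]>90)).astype(np.uint8); b=np.zeros_like(m); b[215:275,270:335]=m[215:275,270:335]
cs,_=cv2.findContours(b,0,1); h=cv2.convexHull(max(cs,key=cv2.contourArea)); print("block hull",cv2.approxPolyDP(h,2,True)[:,0].tolist())
c,x=np.array([.4692,.1752]),np.deg2rad(66.63)
e1=np.array([np.cos(x),np.sin(x)]);e2=np.array([-e1[1],e1[0]])
for z in(.06,0): print(z,proj("side",[[*(c+a*.037*e1+d*.055*e2),z] for a,d in((1,1),(1,-1),(-1,-1),(-1,1))]).round(1).tolist())
print(proj("side",[.4692,.1752,.06]))
E
```

```text
t 32.95 tcp [471.19 173.35 178.77] F [ 0.11 -0.15 -2.91]
22 h -86.94562861355472 -23.306994369319156 lateral slope -0.006495100073209407 lat at tip -3.3595510599617553 lat at handle -4.071414027985506  away-surface slope 0.012586671697533254 at tip -8.703392136202522
[np.float64(-0.4), np.float64(-0.3), np.float64(8.8)] -0.0022
len/row 8.779445736684949 t 32.95 tcp [0.4712 0.1733 0.1788] yaw -0.6022 q [0.199 0.022 1.683 0.    1.436 2.372] F [ 0.11 -0.15 -2.91] tau [ 0.045  0.018 -0.026] w 0.0193 z [ 3.e-04  2.e-04 -1.e+00]
block hull [[317, 227], [327, 243], [327, 259], [288, 269], [280, 250], [279, 236]]
0.06 [[277.4, 235.3], [317.4, 226.0], [327.3, 242.2], [286.0, 252.2]]
0 [[278.9, 253.3], [317.9, 243.8], [327.6, 260.3], [287.3, 270.4]]
[[302.15178718 238.73293385]]
```

Call:
jog_arm --targets '[{"dp":[0,0,20],"spin":0,"hand":0},{"dp":[0,0,9],"spin":0,"hand":0},{"dp":[0,0,5],"spin":0,"hand":0}]'

```text
time_s: 33.33
tcp_pos: [0.4711, 0.1734, 0.1442]
ee_rot: [[0.824, -0.566, -0.0], [-0.566, -0.824, 0.0], [-0.0, 0.0, -1.0]]
contact_force: [-0.5, -0.3, -3.0]
gripper_width: 0.0192
grip_force: 59.7
```

Call:
jog_arm --targets '[{"dp":[0,0,5],"spin":0,"hand":0},{"dp":[0,0,5],"spin":0,"hand":0}]'

```text
time_s: 33.58
tcp_pos: [0.4713, 0.1734, 0.1345]
ee_rot: [[0.824, -0.566, 0.0], [-0.566, -0.824, 0.0], [0.0, -0.0, -1.0]]
contact_force: [0.5, -0.1, -3.5]
gripper_width: 0.0196
grip_force: 59.7
```

Call:
jog_arm --targets '[{"dp":[0,0,10],"spin":0,"hand":0},{"dp":[0,0,10],"spin":0,"hand":0},{"dp":[0,0,4],"spin":0,"hand":0},{"dp":[0,0,0],"spin":0,"hand":0}]'

```text
time_s: 34.08
tcp_pos: [0.471, 0.1733, 0.1102]
ee_rot: [[0.824, -0.566, -0.001], [-0.566, -0.824, -0.0], [-0.0, 0.0, -1.0]]
contact_force: [-0.0, -0.1, -3.7]
gripper_width: 0.0194
grip_force: 59.7
```

Call:
jog_arm --targets '[{"dp":[0,0,2],"spin":0,"hand":0},{"dp":[0,0,1.5],"spin":0,"hand":0},{"dp":[0,0,1],"spin":0,"hand":0}]'

```text
time_s: 34.45
tcp_pos: [0.4712, 0.1733, 0.106]
ee_rot: [[0.824, -0.566, 0.0], [-0.566, -0.824, 0.0], [-0.0, -0.0, -1.0]]
contact_force: [-0.3, 1.1, -2.3]
gripper_width: 0.0194
grip_force: 59.8
```

Call:
jog_arm --targets '[{"dp":[0,0,0],"spin":0,"hand":25},{"dp":[0,0,0],"spin":0,"hand":40},{"dp":[0,0,0],"spin":0,"hand":55},{"dp":[0,0,0],"spin":0,"hand":60},{"dp":[0,0,0],"spin":0,"hand":60}]'

```text
time_s: 35.08
tcp_pos: [0.4711, 0.1733, 0.1061]
ee_rot: [[0.824, -0.566, 0.0], [-0.566, -0.824, 0.0], [-0.0, -0.0, -1.0]]
contact_force: [-0.2, 0.1, 0.6]
gripper_width: 0.0598
grip_force: 0.0
```

Call:
jog_arm --targets '[{"dp":[0,0,-20],"spin":0,"hand":60},{"dp":[0,0,-50],"spin":0,"hand":60},{"dp":[0,0,-60],"spin":0,"hand":60},{"dp":[0,0,-60],"spin":0,"hand":60},{"dp":[0,0,0],"spin":0,"hand":60}]'

```text
time_s: 35.7
tcp_pos: [0.4722, 0.1736, 0.3007]
ee_rot: [[0.824, -0.566, 0.007], [-0.566, -0.824, 0.002], [0.005, -0.005, -1.0]]
contact_force: [-0.8, -1.0, -1.1]
gripper_width: 0.06
grip_force: 0.0
```

Run:
```python
from h import *
I=[];D=[]
for i in range(4):
    p,d=r.camera("side"); I.append(p.astype(float)); D.append(d)
p=np.mean(I,0).astype(np.uint8); d=np.median(D,0)
a=cv2.resize(p[170:290,240:400,::-1],None,fx=4,fy=4,interpolation=cv2.INTER_CUBIC); cv2.imwrite("pics/fin.png",np.uint8(255*(a/255.)**.7))
vv,uu=np.mgrid[0:480,0:640]; W=fromdepth("side",np.c_[uu.ravel(),vv.ravel()],d).reshape(480,640,3)
m=(p.max(2)<75)&(np.hypot(W[...,0]-.469,W[...,1]-.175)<.05)&(W[...,2]>.1)&(W[...,2]<.16)
print("handle z",np.percentile(W[m][:,2],[2,50,98]),W[m].mean(0)); o=r.get_obs(); print(o["time_s"],o["tcp_pos"])
```

```text
handle z [0.10886868 0.12866593 0.13653584] [0.46144031 0.16932868 0.12646472]
35.9 [0.47082956 0.17325726 0.29489814]
```

View pics/fin.png

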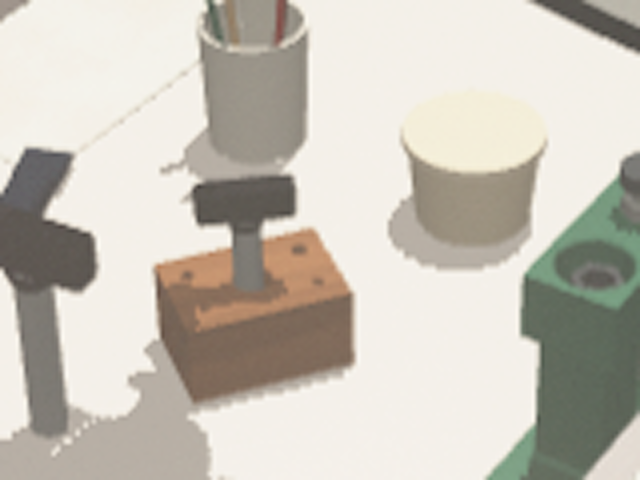

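The key stands upright on the hole's floor, with its handle at crop (245,200) and top at 136 mm. It's released and the bystanders look undisturbed, so I'm handing in.

```bash
python3 -c "
from cell import r
print(r.finish_job())"
```

```text
the job is handed in; nothing more can be done
None
```

I tightened the loose bolt until the torque rose at its stop (0.14 to 0.25 N m, under the 0.3 limit), stood the key back in its rack hole and handed the job in at about 36 s; no verdict came back.

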